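Lock the desk-finish samples in their caddy

TASK

Load the finish-sample caddy: turn the orange lock knob back anticlockwise until it clicks open, draw the keeper rod out of the lugs to the right and lay it on the desk, then stack all the loose sample tiles into one neat pile, lift the pile as a whole and tilt it into the caddy, far edge tucked under the lip of the far wall, until it lies flat on the floor. Then push the rod from the right through both lugs until its tab is home against the right lug, and turn the knob clockwise until it clicks over. Leave everything else on the desk where it is.

Things in the scene. Friction and masses are not known exactly. Their poses are not given: they have to be found in the camera images.
- caddy: Grey and aluminium sample caddy, fixed to the desk. Origin on the desk under the pocket's centre; x from the knob to the far wall (away from the robot within 0.2 rad), y left, z up. In its frame, mm: far wall inner face x 37.5, top z 48; low near wall inner face x -37.5, outer -42.5, top z 22, |y|<27.5; knob apron x -122 to -40, |y|<36, z to 8 (round knob base to 14).
- caddy_floor (a point): Centre of the pocket floor, caddy (0, 0, 10). Floor x +-37.5, y +-22: tile sides overhang it; beside it a base plate 3 mm high to |y| 39. Side posts and lugs stand at |y| 27.5 to 33.5: lugs x -44.5 to -19.5, z to 57; far posts x 28.5 to 37.5, z to 41. Between them the sides are open to let in fingers holding the pile by its 50 mm width, best 6 mm past its middle to the far side.
- caddy_lip (a point): Middle of the lip's free lower edge, caddy (30, 0, 43). The lip runs from here to the far wall, 5 mm thick, |y|<33.5, so a pile (16 or 24 mm high, 70 mm long) cannot go straight down (opening 67.5 mm). Tilted far edge down by under 0.28 rad the pile fits between the walls; over about 0.18 rad its near bottom edge still clears the near wall.
- caddy_hole_right (a point): Centre of the outer mouth of the round hole, 15 mm wide, along caddy y through the right lug: caddy (-32, -33.5, 44). Lug 6 mm thick.
- caddy_hole_left (a point): Centre of the outer mouth of the like hole in the left lug: caddy (-32, 33.5, 44).
- tile_pale: Pale wood finish-sample tile, 70 x 50 x 8 mm (x, y, z), 50 g; origin at the centre of its underside, z up through its face, x along its 70 mm. May be absent (None). The work mat under the tiles is z 0; the bare desk beyond it (y below -0.07) is 3 mm lower.
- tile_brown: Dark brown wood finish-sample tile, 70 x 50 x 8 mm (x, y, z), 50 g; origin at the centre of its underside, z up through its face, x along its 70 mm. May be absent (None). The work mat under the tiles is z 0; the bare desk beyond it (y below -0.07) is 3 mm lower.
- tile_blue: Blue painted finish-sample tile, 70 x 50 x 8 mm (x, y, z), 50 g; origin at the centre of its underside, z up through its face, x along its 70 mm. May be absent (None). The work mat under the tiles is z 0; the bare desk beyond it (y below -0.07) is 3 mm lower.
- tile_white: White laminate finish-sample tile, 70 x 50 x 8 mm (x, y, z), 50 g; origin at the centre of its underside, z up through its face, x along its 70 mm. May be absent (None). The work mat under the tiles is z 0; the bare desk beyond it (y below -0.07) is 3 mm lower.
- rod: Keeper rod, about 60 g: flat orange grip tab 18 x 36 x 10 mm (x, y, z) with a steel shaft, 10 mm thick, 110 mm long, along +y. Origin at the centre of the tab's underside, 5 mm below the axis. Home: tab against the outer face of the right (-y) lug, origin at caddy y -51.5, tip at +76. At the start it lies in both lugs, at most 5 mm short of home; the play is 2.5 mm all round.
- rod_tip (a point): The tip of the rod's shaft on its axis, 128 mm along the rod's y from its origin; bluntly tapered over the last 4 mm.
- lock_knob (a joint): Angle of the lock knob, rad: 0 open, at the start near 1.2 (locked), grows clockwise seen from above; stop at 1.35. A sprung detent holds it at 0 and at 1.2: its crest is at 0.6 (about 0.12 N m to get over); left short of that it springs back to 0, past it it snaps on to 1.2. It acts alike both ways.
- lock_knob_grip (a point): Point on the vertical axis of the lock knob at the height to grip it (at caddy x -85, y 0). The knob has a raised orange bar 42 mm long, 14 mm wide, from 25 mm below to 7 mm above this point (a 44 mm disc surrounds it up to 23 mm below), which lies along the caddy's x when the joint is 0 and turns with it.
- mug: White mug, 95 mm high; bystander.
- phone: Black phone, 147 x 72 x 8 mm; bystander.
- memo_pad: Yellow memo block, 76 mm; bystander.
- mouse: Black mouse, 124 x 76 x 48 mm; bystander.
- screwdriver: Red-handled screwdriver, 164 mm; bystander.
Mind the look-alikes: they are no part of the job. Of the things shaped like the tile_brown, the brown one is meant.

How it is judged:
By the outcome, as a careful person would: the job done as asked, in the order asked, and still so for the second after the job is handed in, with the robot touching nothing.
Of tile_pale, tile_brown, tile_blue, tile_white only 2 to 3 are there at a start; the rules pass over those that are not, and their reading is None.
At some moment in a run one of rod may be knocked a few centimetres aside while the robot is not near it.
It also fails if it takes over 208 s, if anything falls off the work surface, if the arm or the gripper's body presses on something with over 40 N, if the wrist force passes 120 N, or if a joint passes its speed limit or range.

ROBOT

A 7-joint arm with a two-finger parallel gripper is mounted at the origin on a cart in front of the work surface, level with it; the furniture and walls round the work are solid. World frame = base frame: x ahead of the robot, y to its left, z up, the work surface at z = 0. Lengths are in mm, angles in rad, forces in N, time in s.
With the tool pointing down it reaches from about 350 to 900 mm from the base axis. Payload 19.9 kg.
Tool frame: the origin (TCP) lies midway between the tips of the shut fingers; the grasp point (between the pads) lies 19 mm behind it; z points along the fingers, y is the line along which they close (so a half turn about z gives the same grasp; the last joint's range is limited). The gripper opens to 94 mm and grips with 3 to 60 N. Pads are 16 mm wide; open, the fingers measure 119 mm over their backs; the gripper's body (75 mm by 177 mm) begins 78 mm behind the grasp point.
Start: joints at [-1.151, 0.417, -0.01, 1.614, 0.005, 1.111, -0.053], TCP at [277.902, 559.794, 205.425] pointing down, gripper open.
Joint ranges: [-2.81, 2.81], [-0.39, 2.02], [-1.27, 1.25], [0.06, 2.57], [-1.19, 4.33], [0.19, 2], [-2.82, 2.82]. Speed limits (rad/s): [1.89, 1.89, 2.39, 2.39, 3.01, 3.01, 3.01].

INTERFACE

Orientations are given as a rotation vector (axis times angle).
In Python, from rig import arm gives the robot as it stands.
- The arm moves only by the tool apply_moves, never from a script. Its arguments are lists of equal length, an entry for each row: "gripper": the opening, from 0 (shut) to 1 (fully open); "offset": the shift along the tool's x, y, z in units of 50 mm (1.0 is 50 mm), a list of three; "turn": the turn, a rotation vector about the tool's x, y, z in units of 8 degrees (1.0 is 8 degrees), a list of three. A call has 1 to 5 rows; each row shifts and turns the commanded pose from where the row before left it, along the tool's axes as they then stand; what a row does not reach is not made up. A row lasts 1/8 s, in which the tool goes at most 62.5 mm and 10.7 degrees, less where a joint would pass 70% of its speed; a pose out of reach is approached as far as the arm can. A call is refused whole if a number of a shift passes 1 or a number of a turn 1, either way. A call with a gripper value outside its range is refused whole. The fingers move at their own pace and stop on an object; "squeeze" is the grip in N (left out, the last holds). Time passes only in rows, so rows that do not move let the fingers close. It gives the time, the measured TCP pose, the force, the opening and the grip force at its end, in the units of the state.
- arm.read_state(): the state, without advancing time (a new reading comes with each control period).
- arm.capture(name): name is "scene" or "top" or "wrist"; returns (picture, depth): 400x640x3 uint8, red, green, blue; 400x640 float32, mm along the optical axis (not along the pixel's ray), 0 where there is no reading.
- arm.calibration(name): a dict with "fx", "fy", "cx", "cy" (pixels), "dist_coeffs" ([k1, k2, p1, p2, k3] as OpenCV has them; the pictures are not rectified), "R" (3x3) and "t" (3): a world point X has camera coordinates R X + t. Camera axes: x right, y down, z forward; pixel columns grow to the right and rows downward; lengths in mm; the calibration is good to about 2 mm. A picture is of the moment at which its call begins: read the wrist's pose just before it. calibration takes no time and is no camera call; for the wrist camera it gives the pose at the moment of the call.
- arm.finish_job(): hands the job in; it is judged then, once.
The state is a dict: "t": time; "joints": joint angles; "joint_vel": joint speeds; "joint_efforts": joint torques, N m; "tool_pos": TCP position; "orientation": TCP orientation; "contact_force": force on the tool from outside, world axes, zero at the start; "torque": the same for the moment, N m; "width": opening from 0.0 (shut) to 1.0 (fully open); "grip_force": force on a finger pad.
Only numpy, scipy, OpenCV 4.12 (cv2) and the standard library are available. Lean on these libraries where they do the work, as an engineer would, in place of code of your own. Each camera call takes 0.05 s, during which the arm holds its last target. There are 200 camera calls.

## Working session

There is one attempt and no reset: what is moved stays moved. The work goes in short steps, Python scripts to look and compute and a tool call to move; the robot and the scene stay as the last step left them, time stands still between calls to the robot, and variables do not carry over. Pictures are saved under pics/ and viewed, at most 14 in all, crops included, and the job is handed in when it is done.

Besides the shell and the picture viewer there is one more tool, called after "Call:" in YAML: its name, and indented under it one key for each argument. apply_moves: Moves the arm, as the interface text tells. Its arguments: {"type":"object","properties":{"gripper":{"type":"array"},"offset":{"type":"array"},"turn":{"type":"array"},"squeeze":{"type":"number"}},"required":["gripper","offset","turn"]}

```bash
ls; mkdir -p pics
python3 - <<'E'
from rig import arm
import cv2,numpy as np
s=arm.read_state();print(s)
for n in("scene","top"):
    im,d=arm.capture(n);cv2.imwrite(f"pics/{n}0.png",im[:,:,::-1]);np.savez(f"{n}0.npz",im=im,d=d)
    c=arm.calibration(n);print(n,{k:np.round(v,3).tolist() for k,v in c.items()})
E
```

```text
pics
{'t': 0.0, 'joints': array([-1.15149219,  0.41796588, -0.01029197,  1.61411779,  0.00467716,
        1.11067935, -0.05300918]), 'joint_vel': array([-1.46786878e-04, -1.69958220e-05, -1.17292565e-03,  7.01211628e-04,
        2.95443014e-04, -1.43667483e-03,  2.42288928e-04]), 'joint_efforts': array([-2.67676252e-03, -8.51266694e+01,  6.37099128e-01, -4.26020980e+01,
       -4.89347067e-02,  1.84132601e-02,  1.41092751e-04]), 'tool_pos': array([277.77547565, 559.49778411, 204.85407612]), 'orientation': array([-7.17431195e-01, -3.05838027e+00,  1.77538045e-03]), 'contact_force': array([ 0.16812918, -0.59153956,  0.64430618]), 'torque': array([-0.03479402,  0.02948841,  0.04487054]), 'grip_force': 0.0, 'width': 1.0026829825483665}
scene {'fx': 507.222, 'fy': 507.222, 'cx': 319.758, 'cy': 199.635, 'dist_coeffs': [-0.089, 0.0, 0.0, 0.0, 0.0], 'R': [[0.643, -0.766, 0.011], [-0.583, -0.498, -0.642], [0.497, 0.407, -0.767]], 't': [-323.515, 388.954, 1277.554]}
top {'fx': 495.737, 'fy': 495.737, 'cx': 320.776, 'cy': 198.132, 'dist_coeffs': [-0.076, 0.0, 0.0, 0.0, 0.0], 'R': [[-0.025, -0.999, 0.048], [-0.983, 0.016, -0.182], [0.181, -0.051, -0.982]], 't': [44.9, 558.664, 1667.735]}
```

View pics/scene0.png

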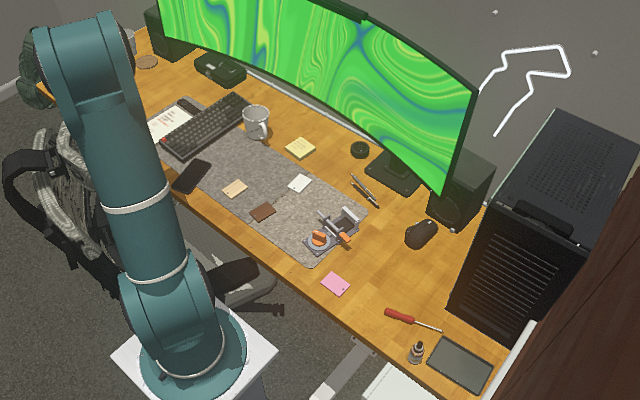

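View pics/top0.png

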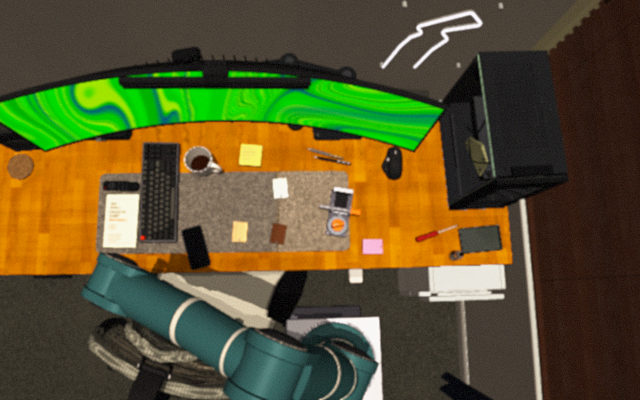

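The top view shows tile candidates at white (280,188), pale (240,232) and brown (278,233). Look-alikes are the yellow memo block (250,155), the pink note (373,246) and the papers at left (122,220). The caddy is at (340,205) with the orange knob at (337,226) and the rod tab at about (354,211). There is no blue tile. Next I'll measure coarsely and make the close crop.

```bash
cat > h.py <<'E'
from rig import arm
import cv2,numpy as np
from scipy.spatial.transform import Rotation as Ro
def KD(c): return np.array([[c['fx'],0,c['cx']],[0,c['fy'],c['cy']],[0,0,1]]),np.array(c['dist_coeffs'])
def ray(c,uv):
    K,D=KD(c);p=cv2.undistortPoints(np.array(uv,float).reshape(-1,1,2),K,D)[:,0]
    R=np.array(c['R']);d=np.c_[p,np.ones(len(p))]@R;o=-R.T@np.array(c['t']);return o,d
def plane(c,uv,z):
    o,d=ray(c,uv);return o+d*((z-o[2])/d[:,2])[:,None]
def proj(c,X):
    K,D=KD(c);R=np.array(c['R']);return cv2.projectPoints(np.array(X,float).reshape(-1,1,3),cv2.Rodrigues(R)[0],np.array(c['t'],float),K,D)[0][:,0]
def snap(n,f=None):
    c=arm.calibration(n);im,d=arm.capture(n)
    if f: cv2.imwrite(f"pics/{f}.png",im[:,:,::-1]); np.savez(f"{f}.npz",im=im,d=d,c=np.array(c,dtype=object))
    return c,im,d
def pose():
    s=arm.read_state();return s['tool_pos'],Ro.from_rotvec(s['orientation'])
def plan(P,down_yaw=None,Rt=None):
    """offset (units of 50mm, tool axes) and turn (units of 8deg) from current measured pose to target; down_yaw=world heading of tool y axis"""
    p,R=pose()
    if Rt is None and down_yaw is not None:
        best=None
        for k in(0,np.pi):
            a=down_yaw+k; y=np.array([np.cos(a),np.sin(a),0]);z=np.array([0,0,-1.]);x=np.cross(y,z)
            T=Ro.from_matrix(np.c_[x,y,z]);m=(R.inv()*T).magnitude()
            if best is None or m<best[0]: best=(m,T)
        Rt=best[1]
    off=R.inv().apply(np.array(P)-p)/50
    t=(R.inv()*Rt).as_rotvec()/np.radians(8) if Rt is not None else np.zeros(3)
    print("off",np.round(off,3),"turn",np.round(t,3)); return off,t
E
python3 - <<'E'
from h import *
c=arm.calibration("top")
for n,uv,z in[("white",(280,188),8),("pale",(240,232),8),("brown",(278,233),8),("knob",(337,226),40),("tab",(354,211),44),("lipwall",(343,190),48),("pink",(373,246),0),("mug",(198,160),50)]:
    print(n,np.round(plane(c,[uv],z)[0]))
p,R=pose();print(R.as_matrix().round(3).tolist())
w=arm.calibration("wrist");Rw=np.array(w['R']);print("cam in world",-Rw.T@w['t'],Rw.round(2).tolist(),w['fx'])
z=np.load("top0.npz");cv2.imwrite("pics/crop0.png",cv2.resize(z['im'][140:265,220:400,::-1],None,fx=4,fy=4,interpolation=cv2.INTER_CUBIC))
E
```

```text
white [606. 175.   8.]
pale [452. 316.   8.]
brown [446. 184.   8.]
knob [462. -21.  40.]
tab [513. -82.  44.]
lipwall [587. -45.  48.]
pink [ 394. -150.    0.]
mug [702. 459.  50.]
[[-0.896, 0.445, -0.0], [0.445, 0.896, -0.001], [-0.0, -0.001, -1.0]]
cam in world [203.32988283 596.35370707 384.30342697] [[0.44, 0.9, -0.0], [0.86, -0.43, 0.28], [0.25, -0.13, -0.96]] 279.74927877245574
```

View pics/crop0.png

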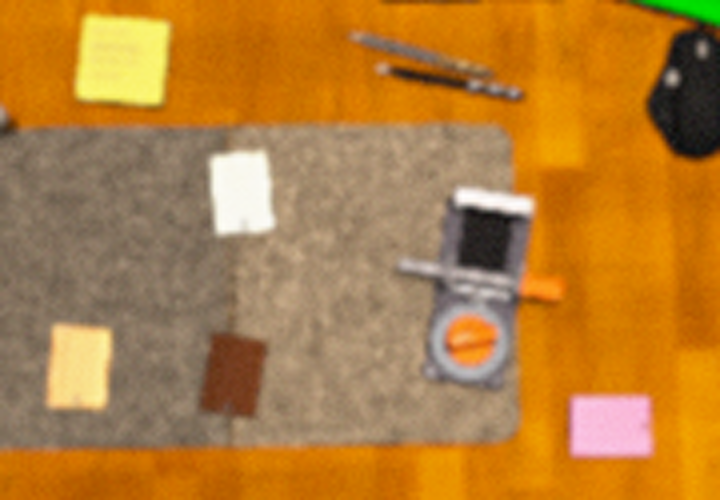

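The crop confirms three tiles with tile proportions: white (242,192), pale (79,366) and brown (233,374). The knob bar at (472,341) lies nearly across the caddy, so it is locked, and the rod tab is at (540,289). I'm moving to view the caddy with the wrist camera.

Run:
```python
from h import *
plan([470,-30,205],down_yaw=0.18)
```

```text
off [-8.686 -8.85   0.009] turn [-7.000e-03  4.000e-03  6.661e+00]
```

Call:
apply_moves:
  gripper: [1, 1, 1, 1, 1]
  offset:
    - [-0.58, -0.59, 0]
    - [-0.58, -0.59, 0]
    - [-0.58, -0.59, 0]
    - [-0.58, -0.59, 0]
    - [-0.58, -0.59, 0]
  turn:
    - [0, 0, 0]
    - [0, 0, 0]
    - [0, 0, 0]
    - [0, 0, 0]
    - [0, 0, 0]

```text
t: 0.72
tool_pos: [342.4, 361.8, 205.3]
orientation: [-0.717, -3.058, 0.001]
contact_force: [1.4, -0.7, -0.5]
width: 0.999
grip_force: 0.0
```

Call:
apply_moves:
  gripper: [1, 1, 1, 1, 1]
  offset:
    - [-0.58, -0.59, 0]
    - [-0.58, -0.59, 0]
    - [-0.58, -0.59, 0]
    - [-0.58, -0.59, 0]
    - [-0.58, -0.59, 0]
  turn:
    - [0, 0, 0]
    - [0, 0, 0]
    - [0, 0, 0]
    - [0, 0, 0]
    - [0, 0, 0]

```text
t: 1.35
tool_pos: [406.6, 165.2, 205.4]
orientation: [-0.717, -3.058, 0.0]
contact_force: [0.7, -0.0, -1.1]
width: 1.0
grip_force: 0.0
```

Call:
apply_moves:
  gripper: [1, 1, 1, 1, 1]
  offset:
    - [-0.58, -0.59, 0]
    - [-0.58, -0.59, 0]
    - [-0.58, -0.59, 0]
    - [-0.58, -0.59, 0]
    - [-0.58, -0.59, 0]
  turn:
    - [0, 0, 0]
    - [0, 0, 0]
    - [0, 0, 0]
    - [0, 0, 0]
    - [0, 0, 0]

```text
t: 1.98
tool_pos: [470.9, -31.3, 205.4]
orientation: [-0.717, -3.059, 0.0]
contact_force: [1.1, 0.3, -0.8]
width: 1.002
grip_force: 0.0
```

Call:
apply_moves:
  gripper: [1, 1, 1, 1, 1]
  offset:
    - [0, 0, 0]
    - [0, 0, 0]
    - [0, 0, 0]
    - [0, 0, 0]
    - [0, 0, 0]
  turn:
    - [0, 0, 0.95]
    - [0, 0, 0.95]
    - [0, 0, 0.95]
    - [0, 0, 0.95]
    - [0, 0, 0.95]

```text
t: 2.6
tool_pos: [470.6, -29.9, 205.3]
orientation: [-1.68, -2.654, 0.001]
contact_force: [0.0, 0.6, 0.5]
width: 0.999
grip_force: 0.0
```

Call:
apply_moves:
  gripper: [1, 1, 1]
  offset:
    - [0, 0, 0]
    - [0, 0, 0]
    - [0, 0, 0]
  turn:
    - [0, 0, 0.95]
    - [0, 0, 0.95]
    - [0, 0, 0]

```text
t: 2.98
tool_pos: [470.6, -29.9, 205.3]
orientation: [-2.01, -2.414, 0.0]
contact_force: [-0.1, 0.1, -0.8]
width: 0.998
grip_force: 0.0
```

Run:
```python
from h import *
s=arm.read_state();print(s['t'],s['joints'].round(3))
plan([470,-30,205],down_yaw=0.18)
c,im,d=snap("wrist","w1")
# orthophoto of heights: point cloud
o,dr=ray(c,np.stack(np.meshgrid(np.arange(640),np.arange(400)),-1).reshape(-1,2))
R=np.array(c['R']); zc=dr@R[2]  # ==1
P=(o+dr*d.reshape(-1,1)).reshape(400,640,3); np.save("w1P.npy",P)
hsv=cv2.cvtColor(im,cv2.COLOR_RGB2HSV)
m=((hsv[...,0]>4)&(hsv[...,0]<14)&(hsv[...,1]>170)&(hsv[...,2]>120)&(P[...,2]>10)&(d>0)).astype(np.uint8)
n,l,st,ce=cv2.connectedComponentsWithStats(m)
for i in range(1,n):
    if st[i,4]>60: Q=P[l==i]; print(st[i],ce[i].round(),Q.mean(0).round(1),np.percentile(Q,[2,50,98],axis=0).round(1).tolist())
```

```text
2.975 [-0.476  0.151  0.523  1.996 -0.088  1.017  0.271]
off [ 0.    -0.012  0.007] turn [-0.002  0.     0.016]
[307 167  31  30 400] [320. 183.] [466.5 -29.   36.4] [[450.0, -40.9, 20.9], [466.0, -29.4, 23.5], [486.0, -14.4, 53.3]]
[335 220  22  26 333] [345. 233.] [510.5 -86.   46.5] [[501.0, -101.9, 41.9], [510.4, -86.1, 46.7], [520.3, -70.4, 48.2]]
```

View pics/w1.png

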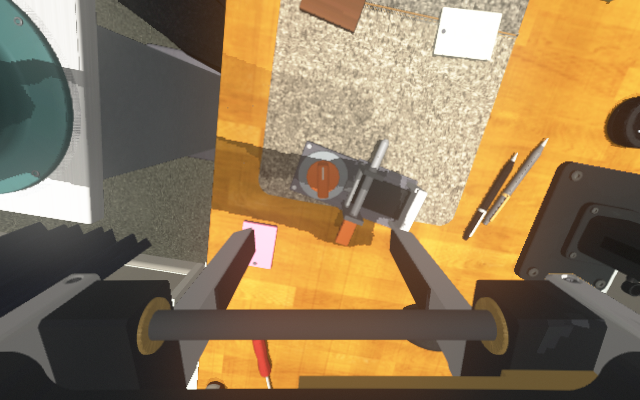

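The wrist view shows the knob at (322,178) with its bar nearly in line with the image rows' normal, the rod from (383,145) to the tab (345,233), and the far wall lip at (410,210). Next I'll fit the frames from depth.

Run:
```python
from h import *
P=np.load("w1P.npy");im=np.load("w1.npz")['im'];hsv=cv2.cvtColor(im,cv2.COLOR_RGB2HSV)
org=(hsv[...,0]>3)&(hsv[...,0]<15)&(hsv[...,1]>150)
def rect(m,n):
    Q=P[m]; r=cv2.minAreaRect(Q[:,:2].astype(np.float32));print(n,len(Q),np.round(r[0],1),np.round(r[1],1),round(r[2],1),"z",np.percentile(Q[:,2],[5,50,95]).round(1));return r
near=lambda x,y,r:np.hypot(P[...,0]-x,P[...,1]-y)<r
rect(org&near(467,-29,40)&(P[...,2]>47)&(P[...,2]<58),"bar")
rect(org&near(467,-29,40)&(P[...,2]>18)&(P[...,2]<28),"disc")
rect(org&near(510,-86,40)&(P[...,2]>44),"tab")
# steel shaft: z>44 along rod
m=near(510,-50,110)&(P[...,2]>44)&(P[...,2]<51)&~org
Q=P[m];print(len(Q))
# apron/base plate: z 5..10
rect(near(467,-29,60)&(P[...,2]>6)&(P[...,2]<10),"apron")
m=near(580,-50,60)&(P[...,2]>45)&(P[...,2]<51)&(im.min(2)>150)
rect(m,"lip")
# rod direction from shaft left end
m=(P[...,2]>44)&(P[...,2]<52)&(P[...,0]>490)&(P[...,0]<570)&(P[...,1]>-60)&(P[...,1]<60)&(P[...,0]<550)
l,n=cv2.connectedComponents(m.astype(np.uint8));
rect(m,"shaft+lugs")
m2=m&(P[...,1]>0);rect(m2,"left shaft")
```

```text
bar 309 [469.4 -22.5] [12.4 39.8] 10.3 z [50.4 52.  53.3]
disc 465 [468.5 -22. ] [41.2 39.3] 14.3 z [20.9 22.3 23.6]
tab 329 [511.2 -86.1] [33.9 17.9] 79.6 z [45.4 46.8 48. ]
1021
apron 993 [478.2 -25.3] [72.  91.4] 79.3 z [6.8 8.3 9.6]
lip 424 [589.3 -40.3] [55.5 13.1] 80.1 z [46.7 48.3 49.5]
shaft+lugs 558 [523.8 -11.4] [104.6  24.2] 70.4 z [44.4 46.2 48.1]
left shaft 244 [530.9  18.2] [43.8 15. ] 66.8 z [44.3 46.2 48. ]
```

Bar centre is (469.4,-22.5) with its top at z 52; caddy yaw is -0.18. I'm descending onto the knob.

Call:
apply_moves:
  gripper: [0.35, 0.35, 0.35, 0.35, 0.35]
  offset:
    - [0.15, 0, 0]
    - [0, 0, 0.8]
    - [0, 0, 0.8]
    - [0, 0, 0.8]
    - [0, 0, 0]
  turn:
    - [0, 0, 0]
    - [0, 0, 0]
    - [0, 0, 0]
    - [0, 0, 0]
    - [0, 0, 0]
  squeeze: 30

```text
t: 3.65
tool_pos: [467.8, -22.4, 83.8]
orientation: [-2.007, -2.413, 0.006]
contact_force: [-0.1, -0.4, 0.5]
width: 0.503
grip_force: 0.0
```

Call:
apply_moves:
  gripper: [0.35, 0.35, 0.35, 0.1, 0.1]
  offset:
    - [0, 0, 0.6]
    - [0, 0, 0.56]
    - [0, 0, 0]
    - [0, 0, 0]
    - [0, 0, 0]
  turn:
    - [0, 0, 0]
    - [0, 0, 0]
    - [0, 0, 0]
    - [0, 0, 0]
    - [0, 0, 0]

```text
t: 4.28
tool_pos: [470.3, -22.4, 28.9]
orientation: [2.01, 2.413, 0.002]
contact_force: [-0.3, -0.2, 0.7]
width: 0.176
grip_force: 0.0
```

Call:
apply_moves:
  gripper: [0, 0, 0, 0]
  offset:
    - [0, 0, 0]
    - [0, 0, 0]
    - [0, 0, 0]
    - [0, 0, 0]
  turn:
    - [0, 0, 0]
    - [0, 0, 0]
    - [0, 0, 0]
    - [0, 0, 0]

```text
t: 4.78
tool_pos: [469.9, -22.5, 28.7]
orientation: [2.011, 2.413, 0.002]
contact_force: [-5.4, -0.4, 16.3]
width: 0.147
grip_force: 30.0
```

Call:
apply_moves:
  gripper: [0, 0, 0, 0, 0]
  offset:
    - [0, 0, 0]
    - [0, 0, 0]
    - [0, 0, 0]
    - [0, 0, 0]
    - [0, 0, 0]
  turn:
    - [0, 0, -0.95]
    - [0, 0, -0.95]
    - [0, 0, -0.95]
    - [0, 0, -0.95]
    - [0, 0, -0.95]

```text
t: 5.4
tool_pos: [469.3, -22.8, 28.7]
orientation: [1.109, 2.939, 0.0]
contact_force: [-9.3, 0.1, 19.3]
width: 0.145
grip_force: 30.0
```

Call:
apply_moves:
  gripper: [0, 0, 0, 0, 0]
  offset:
    - [0, 0, 0]
    - [0, 0, 0]
    - [0, 0, 0]
    - [0, 0, 0]
    - [0, 0, 0]
  turn:
    - [0, 0, -0.95]
    - [0, 0, -0.95]
    - [0, 0, -0.95]
    - [0, 0, -0.95]
    - [0, 0, 0]

```text
t: 6.02
tool_pos: [469.2, -23.2, 28.7]
orientation: [-0.304, -3.127, 0.001]
contact_force: [-9.2, -1.8, 20.2]
width: 0.146
grip_force: 30.0
```

Call:
apply_moves:
  gripper: [0, 0.35, 0.35, 0.35, 0.35]
  offset:
    - [0, 0, 0]
    - [0, 0, 0]
    - [0, 0, 0]
    - [0, 0, 0]
    - [0, 0, 0]
  turn:
    - [0, 0, 0]
    - [0, 0, 0]
    - [0, 0, 0]
    - [0, 0, 0]
    - [0, 0, 0]

```text
t: 6.65
tool_pos: [469.5, -22.6, 27.5]
orientation: [0.306, 3.127, -0.0]
contact_force: [-0.2, -0.1, 0.7]
width: 0.35
grip_force: 0.0
```

Call:
apply_moves:
  gripper: [0.4, 0.4, 0.4, 0.4, 0.4]
  offset:
    - [0, 0, -0.8]
    - [0, 0, -0.8]
    - [0, 0, -0.8]
    - [0, 0, 0]
    - [0, 0, 0]
  turn:
    - [0, 0, 0]
    - [0, 0, 0]
    - [0, 0, 0]
    - [0, 0, 0]
    - [0, 0, 0]

```text
t: 7.28
tool_pos: [469.1, -22.6, 147.0]
orientation: [-0.306, -3.126, 0.0]
contact_force: [-0.1, -0.4, 0.1]
width: 0.401
grip_force: 0.0
```

```bash
cat >> h.py <<'E'
def cloud(n,f=None):
    c,im,d=snap(n,f);o,dr=ray(c,np.stack(np.meshgrid(np.arange(640),np.arange(400)),-1).reshape(-1,2))
    P=(o+dr*d.reshape(-1,1)).reshape(400,640,3);P[d<=0]=1e5;return c,im,P,cv2.cvtColor(im,cv2.COLOR_RGB2HSV)
def rect(P,m,n):
    Q=P[m]
    if len(Q)<10: print(n,"few",len(Q));return
    r=cv2.minAreaRect(Q[:,:2].astype(np.float32));a=r[2] if r[1][0]>r[1][1] else r[2]-90
    print(n,len(Q),"c",np.round(r[0],1),"size",np.round(sorted(r[1]),1),"long axis deg",round(a,1),"z",np.percentile(Q[:,2],[5,50,95]).round(1));return r
def orange(hsv): return (hsv[...,0]>3)&(hsv[...,0]<15)&(hsv[...,1]>150)
def near(P,x,y,r): return np.hypot(P[...,0]-x,P[...,1]-y)<r
E
python3 - <<'E'
from h import *
c,im,P,hsv=cloud("wrist","w2")
o=orange(hsv)
rect(P,o&near(P,469,-22,40)&(P[...,2]>47)&(P[...,2]<58),"bar")
rect(P,o&near(P,511,-86,40)&(P[...,2]>42)&(P[...,2]<55),"tab")
print(arm.read_state()['tool_pos'])
plan([511.2,-86.1,120],down_yaw=-0.18)
E
```

```text
bar 452 c [468. -23.] size [13.4 40.1] long axis deg -10.9 z [49.5 52.  53.2]
tab 181 c [509.  -94.6] size [15.7 18.4] long axis deg -12.7 z [44.7 46.7 47.8]
[468.8764668  -22.60952085 146.59501076]
off [-1.078 -1.081  0.531] turn [-1.0000e-02 -5.0000e-03  1.1139e+01]
```

The bar is aligned with the caddy, so the knob is open. Next is the rod tab.

Call:
apply_moves:
  gripper: [0.5, 0.5, 0.5, 0.5, 0.5]
  offset:
    - [-0.36, -0.36, 0]
    - [-0.36, -0.36, 0]
    - [-0.36, -0.36, 0]
    - [0, 0, 0]
    - [0, 0, 0]
  turn:
    - [0, 0, 0]
    - [0, 0, 0]
    - [0, 0, 0]
    - [0, 0, 0.95]
    - [0, 0, 0.95]

```text
t: 7.95
tool_pos: [511.3, -86.4, 146.0]
orientation: [-0.725, -3.055, 0.001]
contact_force: [0.1, -0.1, 0.0]
width: 0.499
grip_force: 0.0
```

Call:
apply_moves:
  gripper: [0.5, 0.5, 0.5, 0.5, 0.5]
  offset:
    - [0, 0, 0]
    - [0, 0, 0]
    - [0, 0, 0]
    - [0, 0, 0]
    - [0, 0, 0]
  turn:
    - [0, 0, 0.95]
    - [0, 0, 0.95]
    - [0, 0, 0.95]
    - [0, 0, 0.95]
    - [0, 0, 0.95]

```text
t: 8.57
tool_pos: [511.3, -86.1, 146.2]
orientation: [-1.679, -2.653, 0.002]
contact_force: [0.1, -0.1, -0.3]
width: 0.497
grip_force: 0.0
```

Call:
apply_moves:
  gripper: [0.5, 0.5, 0.5, 0.5, 0.5]
  offset:
    - [0, 0, 0]
    - [0, 0, 0]
    - [0, 0, 0]
    - [0, 0, 0]
    - [0, 0, 0]
  turn:
    - [0, 0, 0.95]
    - [0, 0, 0.95]
    - [0, 0, 0.95]
    - [0, 0, 0.95]
    - [0, 0, 0.65]

```text
t: 9.2
tool_pos: [511.3, -86.1, 146.2]
orientation: [-2.41, -2.014, 0.003]
contact_force: [-0.3, 0.1, -0.3]
width: 0.501
grip_force: 0.0
```

Call:
apply_moves:
  gripper: [0.4, 0.4]
  offset:
    - [0, 0, 0]
    - [0, 0, 0]
  turn:
    - [0, 0, 0]
    - [0, 0, 0]

```text
t: 9.45
tool_pos: [511.6, -86.1, 146.9]
orientation: [-2.404, -2.022, 0.002]
contact_force: [-0.2, -0.2, -0.0]
width: 0.407
grip_force: 0.0
```

Run:
```python
from h import *
s=arm.read_state();print(s['joints'].round(2),s['tool_pos'])
c,im,P,hsv=cloud("wrist","w3")
o=orange(hsv)
r=rect(P,o&near(P,511,-86,35)&(P[...,2]>42)&(P[...,2]<55),"tab")
rect(P,o&near(P,469,-22,40)&(P[...,2]>47)&(P[...,2]<58),"bar")
# two-lug hole line: lug tops
m=(P[...,2]>54)&(P[...,2]<60)&near(P,525,-30,60);rect(P,m,"lugs")
m=(P[...,2]>43)&(P[...,2]<51)&(P[...,1]>10)&near(P,535,25,50);rect(P,m,"shaft left")
m=(P[...,2]>38)&(P[...,2]<44)&near(P,587,-40,60);rect(P,m,"posts")
plan([511.2,-86.1,38],down_yaw=-0.18)
```

```text
[-0.29  0.32  0.47  1.95 -0.18  0.92  0.1 ] [511.60498539 -86.06422995 146.89661268]
tab 531 c [511.5 -85.5] size [17.  34.1] long axis deg 79.9 z [45.5 46.7 47.8]
bar 193 c [469.7 -23.8] size [14.1 40.9] long axis deg -11.4 z [48.6 51.  52.8]
lugs 351 c [503.4 -30.3] size [61.1 66.7] long axis deg 79.3 z [56.1 57.3 58.4]
shaft left 336 c [532.4  24.8] size [ 9.3 30.6] long axis deg 79.9 z [43.8 45.7 47.1]
posts 40 c [581.9 -44.5] size [ 3.7 67.7] long axis deg 78.3 z [38.4 40.6 42.3]
off [-1.000e-03 -8.000e-03  2.181e+00] turn [-0.005  0.003  0.052]
```

View pics/w3.png

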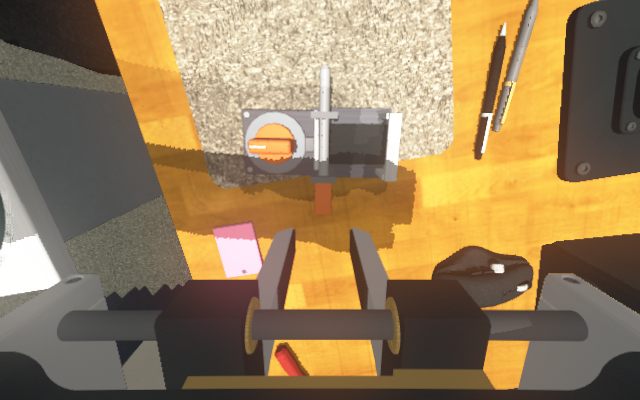

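The tab is at (322,198) under the gripper, the rod runs straight through the lugs, and the knob bar at (270,146) lies along the caddy. I'll grip the tab and pull.

Call:
apply_moves:
  gripper: [0.4, 0.4, 0.4, 0.4, 0]
  offset:
    - [0, 0, 0.7]
    - [0, 0, 0.7]
    - [0, 0, 0.5]
    - [0, 0, 0.27]
    - [0, 0, 0]
  turn:
    - [0, 0, 0]
    - [0, 0, 0]
    - [0, 0, 0]
    - [0, 0, 0]
    - [0, 0, 0]
  squeeze: 45

```text
t: 10.12
tool_pos: [511.6, -86.2, 38.6]
orientation: [-2.406, -2.019, 0.001]
contact_force: [-0.8, 0.5, 0.1]
width: 0.328
grip_force: 0.0
```

Call:
apply_moves:
  gripper: [0, 0, 0, 0, 0]
  offset:
    - [0, 0, 0]
    - [0, 0, 0]
    - [0, 0, 0]
    - [0, 0, 0]
    - [0, 0, 0]
  turn:
    - [0, 0, 0]
    - [0, 0, 0]
    - [0, 0, 0]
    - [0, 0, 0]
    - [0, 0, 0]

```text
t: 10.75
tool_pos: [512.3, -86.2, 39.3]
orientation: [2.406, 2.019, 0.001]
contact_force: [1.5, -0.6, 4.7]
width: 0.183
grip_force: 45.0
```

Call:
apply_moves:
  gripper: [0, 0, 0, 0]
  offset:
    - [0, 0, -0.04]
    - [-0.1, 0, 0]
    - [-0.3, 0, 0]
    - [-0.3, 0, 0]
  turn:
    - [0, 0, 0]
    - [0, 0, 0]
    - [0, 0, 0]
    - [0, 0, 0]

```text
t: 11.25
tool_pos: [505.4, -122.0, 40.9]
orientation: [2.407, 2.019, -0.001]
contact_force: [-0.5, -0.1, -0.1]
width: 0.185
grip_force: 45.0
```

Call:
apply_moves:
  gripper: [0, 0, 0, 0, 0]
  offset:
    - [-0.5, 0, 0]
    - [-0.5, 0, 0]
    - [-0.5, 0, 0]
    - [-0.7, 0, 0]
    - [0, 0, 0]
  turn:
    - [0, 0, 0]
    - [0, 0, 0]
    - [0, 0, 0]
    - [0, 0, 0]
    - [0, 0, 0]

```text
t: 11.88
tool_pos: [485.3, -232.5, 41.1]
orientation: [2.411, 2.013, -0.002]
contact_force: [0.5, -0.0, -0.8]
width: 0.181
grip_force: 45.0
```

Run:
```python
from h import *
s=arm.read_state();print(s['tool_pos'],s['contact_force'])
c,im,P,hsv=cloud("wrist","w4")
x,y=s['tool_pos'][:2]
m=(P[...,2]>25)&(P[...,2]<60)&near(P,x+8,y+55,75)
rect(P,m,"rod");Q=P[m&(P[...,1]>y+25)];print(np.polyfit(Q[:,1],Q[:,2],1))
m=(P[...,2]>-12)&(P[...,2]<22)&near(P,x+10,y+60,90);print("ground",np.percentile(P[m][:,2],[1,50,99]))
```

```text
[ 485.31235366 -232.49390858   41.05129209] [ 0.45573721 -0.0346161  -0.76116543]
rod 4710 c [ 500.5 -180.1] size [ 41.  145.4] long axis deg 71.6 z [44.  47.1 51.9]
[-4.53509183e-03  4.56623267e+01]
ground [-4.56898626 -2.95918793  4.91327505]
```

View pics/w4.png

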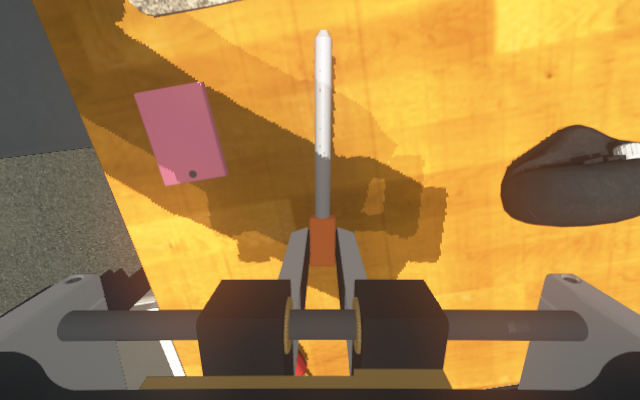

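The rod is free and level from its tab (322,240) to its tip (323,33), over clear desk. I'll lower and release it.

Call:
apply_moves:
  gripper: [0, 0, 0, 0, 0]
  offset:
    - [0, 0, 0.4]
    - [0, 0, 0.25]
    - [0, 0, 0.08]
    - [0, 0, 0.04]
    - [0, 0, 0]
  turn:
    - [0, 0, 0]
    - [0, 0, 0]
    - [0, 0, 0]
    - [0, 0, 0]
    - [0, 0, 0]

```text
t: 12.55
tool_pos: [486.9, -228.9, 2.8]
orientation: [2.406, 2.019, 0.0]
contact_force: [0.0, -0.0, -1.0]
width: 0.184
grip_force: 45.0
```

Call:
apply_moves:
  gripper: [0.35, 0.35, 0.35, 0.35]
  offset:
    - [0, 0, 0.02]
    - [0, 0, 0]
    - [0, 0, 0]
    - [0, 0, -0.3]
  turn:
    - [0, 0, 0]
    - [0, 0, 0]
    - [0, 0, 0]
    - [0, 0, 0]

```text
t: 13.05
tool_pos: [486.1, -228.7, 16.4]
orientation: [-2.406, -2.018, 0.001]
contact_force: [0.7, -0.6, 0.7]
width: 0.35
grip_force: 0.0
```

Call:
apply_moves:
  gripper: [0.35, 0.35, 0.35, 0.35, 0.35]
  offset:
    - [0, 0, -0.8]
    - [0, 0, -1]
    - [0, 0, -1]
    - [0, 0, -0.9]
    - [0, 0, 0]
  turn:
    - [0, 0, 0]
    - [0, 0, 0]
    - [0, 0, 0]
    - [0, 0, 0]
    - [0, 0, 0]

```text
t: 13.68
tool_pos: [488.0, -229.6, 205.5]
orientation: [2.403, 2.016, 0.006]
contact_force: [-0.2, -0.4, -0.1]
width: 0.354
grip_force: 0.0
```

Run:
```python
from h import *
s=arm.read_state();print(s['tool_pos'],s['joints'].round(2))
c,im,P,hsv=cloud("wrist")
o=orange(hsv)&(P[...,2]>4)&(P[...,2]<12)&near(P,485,-232,50);rect(P,o,"tab")
# tile view pose: TCP between tiles & camera: camera sits 83 along tool x
plan([500,150,200],down_yaw=np.pi/2-0.1)
```

```text
[ 487.98258813 -229.61088898  205.52873095] [-0.05  0.29  0.51  1.85 -0.16  1.04  0.36]
tab 323 c [ 486.9 -228.7] size [16.7 35.6] long axis deg 79.6 z [5.4 7.1 8.4]
off [ 7.511 -1.066  0.066] turn [ 0.019 -0.018 10.716]
```

The rod is laid at (486.9,-228.7). I'm moving to view the tiles.

Call:
apply_moves:
  gripper: [0.9, 0.9, 0.9, 0.9, 0.9]
  offset:
    - [0.9, -0.1, 0]
    - [0.9, -0.1, 0]
    - [0.9, -0.1, 0]
    - [0.9, -0.1, 0]
    - [0.9, -0.1, 0]
  turn:
    - [0, 0, 0]
    - [0, 0, 0]
    - [0, 0, 0]
    - [0, 0, 0]
    - [0, 0, 0]

```text
t: 14.35
tool_pos: [500.5, -1.5, 200.9]
orientation: [-2.406, -2.019, 0.002]
contact_force: [0.6, -0.3, 1.1]
width: 0.844
grip_force: 0.0
```

Call:
apply_moves:
  gripper: [0.9, 0.9, 0.9]
  offset:
    - [0.9, -0.1, 0]
    - [0.9, -0.1, 0]
    - [0, 0, 0]
  turn:
    - [0, 0, 0]
    - [0, 0, 0]
    - [0, 0, 0]

```text
t: 14.72
tool_pos: [506.2, 90.5, 200.6]
orientation: [-2.401, -2.024, 0.002]
contact_force: [0.1, -0.4, 0.2]
width: 0.898
grip_force: 0.0
```

```bash
cat >> h.py <<'E'
def tile_masks(P,hsv,zlo,zhi):
    H,S,V=hsv[...,0].astype(int),hsv[...,1].astype(int),hsv[...,2].astype(int);zz=(P[...,2]>zlo)&(P[...,2]<zhi)
    return dict(white=zz&(S<40)&(V>185),pale=zz&(H>8)&(H<25)&(S>50)&(V>160),brown=zz&((H<16)|(H>170))&(S>90)&(V<150))
def tile(P,hsv,name,xy,zlo=4,zhi=12):
    m=(tile_masks(P,hsv,zlo,zhi)[name]&near(P,*xy,60)).astype(np.uint8)
    m=cv2.morphologyEx(m,cv2.MORPH_CLOSE,np.ones((3,3)));n,l,st,_=cv2.connectedComponentsWithStats(m)
    if n<2: print(name,"none");return
    return rect(P,l==1+np.argmax(st[1:,4]),name)
E
python3 - <<'E'
from h import *
s=arm.read_state();print(s['tool_pos'])
c,im,P,hsv=cloud("wrist","w5")
for n,xy in dict(white=(606,175),pale=(452,316),brown=(446,184)).items(): tile(P,hsv,n,xy)
E
```

```text
[506.17005376  90.47210301 200.55638287]
white 2349 c [50303.3 50058.4] size [8.170000e+01 1.409103e+05] long axis deg 45.1 z [6.8 8.1 9.5]
pale 103 c [452.  294.2] size [ 3.1 68.5] long axis deg -5.7 z [4.7 6.9 8.8]
brown 2185 c [50194.2 50092.5] size [8.190000e+01 1.410159e+05] long axis deg 45.1 z [6.8 8.1 9.5]
```

View pics/w5.png

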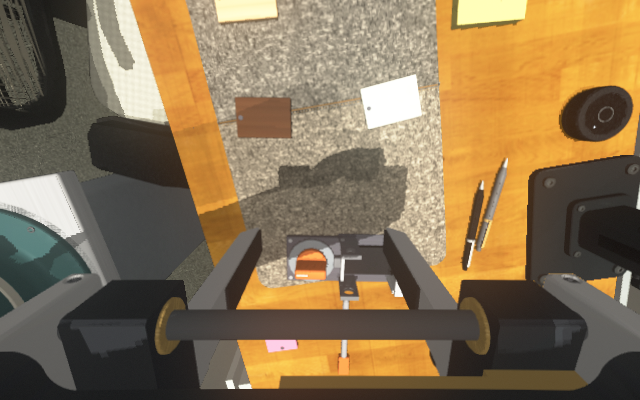

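White is at (391,102), brown at (263,118), and pale is cut off at (246,8). The mask bug (invalid depth after closing) needs fixing before I measure.

Run:
```python
s=open('h.py').read()
s=s.replace("    return rect(P,l==1+np.argmax(st[1:,4]),name)","    k=l==1+np.argmax(st[1:,4]);return rect(P,k&(P[...,2]>zlo)&(P[...,2]<zhi),name)")
open('h.py','w').write(s)
from h import *
z=np.load("w5.npz",allow_pickle=True);c=z['c'].item();im,d=z['im'],z['d']
o,dr=ray(c,np.stack(np.meshgrid(np.arange(640),np.arange(400)),-1).reshape(-1,2));P=(o+dr*d.reshape(-1,1)).reshape(400,640,3);P[d<=0]=1e5
hsv=cv2.cvtColor(im,cv2.COLOR_RGB2HSV)
for n,xy in dict(white=(606,175),brown=(446,184)).items(): tile(P,hsv,n,xy)
plan([595,240,200],down_yaw=np.pi/2+.05)
```

```text
white 2342 c [607.  175.1] size [50.5 69.8] long axis deg 4.8 z [6.8 8.1 9.5]
brown 2169 c [444.5 183.9] size [49.  69.9] long axis deg -9.7 z [6.8 8.1 9.4]
off [3.293 1.228 0.009] turn [-4.000e-03  1.200e-02  9.658e+00]
```

Call:
apply_moves:
  gripper: [0.75, 0.75, 0.75, 0.75, 0.75]
  offset:
    - [0.67, 0.57, 0]
    - [0.67, 0.57, 0]
    - [0.67, 0.56, 0]
    - [0, 0, 0]
    - [0, 0, 0]
  turn:
    - [0, 0, 0]
    - [0, 0, 0]
    - [0, 0, 0]
    - [0, 0, -0.93]
    - [0, 0, -0.93]

```text
t: 15.4
tool_pos: [608.2, 170.0, 200.5]
orientation: [2.122, 2.317, -0.003]
contact_force: [0.2, 0.4, -0.7]
width: 0.75
grip_force: 0.0
```

Call:
apply_moves:
  gripper: [0.75, 0.75, 0.75, 0.75, 0.75]
  offset:
    - [0, 0, 0]
    - [0, 0, 0]
    - [0, 0, 0]
    - [0, 0, 0]
    - [0, 0, 0]
  turn:
    - [0, 0, -0.93]
    - [0, 0, -0.93]
    - [0, 0, -0.93]
    - [0, 0, -0.93]
    - [0, 0, -0.93]

```text
t: 16.02
tool_pos: [608.1, 169.7, 200.9]
orientation: [-1.272, -2.872, 0.002]
contact_force: [-0.1, -0.6, 0.5]
width: 0.751
grip_force: 0.0
```

Call:
apply_moves:
  gripper: [0.75, 0.75, 0.75, 0.75, 0.75]
  offset:
    - [0, 0, 0]
    - [0, 0, 0]
    - [0, 0, 0]
    - [0, 0, 0]
    - [0, 0, 0]
  turn:
    - [0, 0, -0.93]
    - [0, 0, -0.93]
    - [0, 0, -0.93]
    - [0, 0, -0.93]
    - [0, 0, -0.93]

```text
t: 16.65
tool_pos: [608.0, 169.7, 200.9]
orientation: [-0.29, -3.127, 0.002]
contact_force: [-0.4, -0.4, -0.9]
width: 0.751
grip_force: 0.0
```

Call:
apply_moves:
  gripper: [0.75, 0.75, 0.75, 0.75]
  offset:
    - [0, 0, 0]
    - [0, 0, 0]
    - [0, 0, 0]
    - [0, 0, 0]
  turn:
    - [0, 0, -0.93]
    - [0, 0, -0.93]
    - [0, 0, 0]
    - [0, 0, 0]

```text
t: 17.15
tool_pos: [608.1, 170.7, 201.2]
orientation: [0.108, -3.139, 0.001]
contact_force: [0.8, -0.2, -0.4]
width: 0.751
grip_force: 0.0
```

Run:
```python
from h import *
s=arm.read_state();print(s['tool_pos'],s['joints'].round(2))
c,im,P,hsv=cloud("wrist","w6")
for n,xy in dict(white=(606,175),brown=(446,184),pale=(452,316)).items(): tile(P,hsv,n,xy)
plan([607,175.1,1.5],down_yaw=np.radians(94.8))
```

```text
[608.12743425 170.74098931 201.1972613 ] [-0.28  0.43 -0.06  1.6   0.03  1.11  1.29]
white 266 c [582.6 185.8] size [21.6 25.4] long axis deg -85.5 z [7.1 8.3 9.6]
brown 2626 c [444.5 184.2] size [49.4 69.1] long axis deg -10.3 z [6.7 8.1 9.4]
pale 67 c [423.8 323.5] size [10.4 43.5] long axis deg 85.7 z [6.5 7.9 9.2]
off [0.015 0.085 3.996] turn [-0.003 -0.002 -0.103]
```

Call:
apply_moves:
  gripper: [0.75, 0.75, 0.75, 0.75, 0.75]
  offset:
    - [0.02, 0.09, 0.9]
    - [0, 0, 0.9]
    - [0, 0, 0.9]
    - [0, 0, 0.9]
    - [0, 0, 0.35]
  turn:
    - [0, 0, -0.1]
    - [0, 0, 0]
    - [0, 0, 0]
    - [0, 0, 0]
    - [0, 0, 0]
  squeeze: 25

```text
t: 17.82
tool_pos: [605.6, 175.5, 1.7]
orientation: [0.134, -3.136, 0.002]
contact_force: [-0.8, -0.1, 0.2]
width: 0.75
grip_force: 0.0
```

Call:
apply_moves:
  gripper: [0.75, 0.4, 0.4, 0.4, 0.4]
  offset:
    - [0, 0, 0]
    - [0, 0, 0]
    - [0, 0, 0]
    - [0, 0, 0]
    - [0, 0, 0]
  turn:
    - [0, 0, 0]
    - [0, 0, 0]
    - [0, 0, 0]
    - [0, 0, 0]
    - [0, 0, 0]

```text
t: 18.45
tool_pos: [607.5, 176.2, 5.2]
orientation: [-0.136, 3.137, 0.001]
contact_force: [-1.8, -1.3, 8.0]
width: 0.524
grip_force: 25.0
```

Call:
apply_moves:
  gripper: [0.4, 0.4, 0.4, 0.4]
  offset:
    - [0, 0, -0.3]
    - [0, 0, -0.6]
    - [0, 0, -0.6]
    - [0, 0, 0]
  turn:
    - [0, 0, 0]
    - [0, 0, 0]
    - [0, 0, 0]
    - [0, 0, 0]

```text
t: 18.95
tool_pos: [608.3, 176.5, 82.3]
orientation: [-0.136, 3.134, 0.002]
contact_force: [-0.2, -0.7, -0.8]
width: 0.523
grip_force: 25.0
```

Run:
```python
from h import *
s=arm.read_state();print(s['tool_pos'],s['joints'].round(2),s['width'])
c,im,P,hsv=cloud("wrist","w7")
x,y=s['tool_pos'][:2]
m=(P[...,2]>70)&(P[...,2]<100)&near(P,x,y,50)&(hsv[...,1]<40)&(hsv[...,2]>150);rect(P,m,"white held")
tile(P,hsv,"brown",(446,184))
plan([444.5,184.1,75],down_yaw=np.radians(80))
```

```text
[608.26103274 176.49198769  82.29672752] [-0.29  0.56 -0.06  1.69  0.04  0.88  1.29] 0.5227019942614981
white held 6338 c [607.2 177.1] size [49.5 69.6] long axis deg 4.7 z [84.4 85.4 86.4]
brown 3779 c [454.7 182.3] size [48.7 49.6] long axis deg 80.0 z [6.8 8.1 9.4]
off [3.233 0.438 0.106] turn [0.005 0.017 1.869]
```

View pics/w7.png

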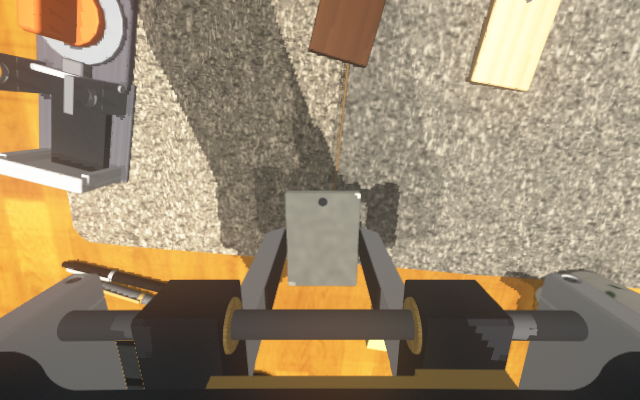

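The white tile is held square at (322,238), with brown at (345,30) and pale at (520,40). I'm carrying it to the brown tile.

Call:
apply_moves:
  gripper: [0.4, 0.4, 0.4, 0.4, 0.4]
  offset:
    - [0.64, 0.09, 0]
    - [0.64, 0.09, 0]
    - [0.64, 0.09, 0]
    - [0.64, 0.08, 0]
    - [0.65, 0.08, 0]
  turn:
    - [0, 0, 0]
    - [0, 0, 0]
    - [0, 0, 0]
    - [0, 0, 0]
    - [0, 0, 0]

```text
t: 19.62
tool_pos: [443.6, 183.4, 78.6]
orientation: [0.136, -3.138, 0.001]
contact_force: [0.9, -0.0, -0.0]
width: 0.524
grip_force: 25.0
```

Call:
apply_moves:
  gripper: [0.4, 0.4, 0.4, 0.4]
  offset:
    - [0, 0, 0]
    - [0, 0, 0]
    - [0, 0, 0.6]
    - [0, 0, 0]
  turn:
    - [0, 0, 0.93]
    - [0, 0, 0.93]
    - [0, 0, 0]
    - [0, 0, 0]

```text
t: 20.12
tool_pos: [443.6, 183.0, 47.5]
orientation: [-0.271, -3.127, 0.003]
contact_force: [-0.1, -0.1, -0.4]
width: 0.523
grip_force: 25.0
```

Run:
```python
from h import *
s=arm.read_state();print(s['tool_pos'],s['joints'].round(2),s['width'])
c,im,P,hsv=cloud("wrist","w8")
x,y=s['tool_pos'][:2]
m=(P[...,2]>48)&(P[...,2]<62)&near(P,x,y,50)&(hsv[...,1]<40)&(hsv[...,2]>120);rect(P,m,"white held")
tile(P,hsv,"pale",(452,316))
plan([445.4,183.8,13.5],down_yaw=np.radians(80))
```

```text
[443.59364677 182.98590054  47.48782912] [-0.43  0.39 -0.03  2.09  0.02  0.66  0.92] 0.5227051194887736
white held 6587 c [442.7 183.1] size [49.8 70.4] long axis deg -10.4 z [49.6 50.6 51.6]
pale 422 c [452.8 318.8] size [50.7 69.7] long axis deg -4.5 z [6.6 7.9 9. ]
off [-0.022  0.015  0.7  ] turn [-0.01  -0.014  0.012]
```

Call:
apply_moves:
  gripper: [0.4, 0.4, 0.4, 0.75, 0.75]
  offset:
    - [-0.03, 0.02, 0.45]
    - [0, 0, 0.23]
    - [0, 0, 0]
    - [0, 0, 0]
    - [0, 0, 0]
  turn:
    - [0, 0, 0]
    - [0, 0, 0]
    - [0, 0, 0]
    - [0, 0, 0]
    - [0, 0, 0]

```text
t: 20.8
tool_pos: [447.0, 184.4, 15.6]
orientation: [0.272, 3.129, 0.001]
contact_force: [-0.8, -0.5, -1.5]
width: 0.698
grip_force: 0.0
```

Call:
apply_moves:
  gripper: [0.75, 0.75, 0.75, 0.75, 0.75]
  offset:
    - [0, 0, -0.1]
    - [0, 0, -0.8]
    - [0, 0, -0.8]
    - [0, 0, -0.8]
    - [0, 0, 0]
  turn:
    - [0, 0, 0]
    - [0, 0, 0]
    - [0, 0, 0]
    - [0, 0, 0]
    - [0, 0, 0]

```text
t: 21.42
tool_pos: [448.1, 185.0, 143.0]
orientation: [0.271, 3.125, 0.004]
contact_force: [-0.4, 0.1, -0.9]
width: 0.751
grip_force: 0.0
```

Run:
```python
from h import *
s=arm.read_state();print(s['tool_pos'],s['joints'].round(2),s['width'])
c,im,P,hsv=cloud("wrist","w9")
tile(P,hsv,"pale",(452,316))
x,y=444.5,184
m=(P[...,2]>12)&(P[...,2]<20)&near(P,x,y,50)&(hsv[...,1]<60)&(hsv[...,2]>120);rect(P,m,"white placed")
plan([452.8,318,130],down_yaw=np.radians(85.4))
```

```text
[448.10792546 184.97212083 143.0166222 ] [-0.42  0.24 -0.04  2.02  0.01  0.87  0.93] 0.7511982731538108
pale 624 c [454.2 318. ] size [49.3 69.7] long axis deg -4.5 z [7.  8.3 9.5]
white placed 2574 c [446.2 184.8] size [50.  69.6] long axis deg -10.1 z [15.3 16.4 17.5]
off [0.351 2.647 0.229] turn [ 0.01   0.017 -0.665]
```

Call:
apply_moves:
  gripper: [0.75, 0.75, 0.75, 0.75, 0.75]
  offset:
    - [0.11, 0.88, 0]
    - [0.11, 0.88, 0]
    - [0.11, 0.88, 0]
    - [0, 0, 0.2]
    - [0, 0, 0]
  turn:
    - [0, 0, 0]
    - [0, 0, 0]
    - [0, 0, 0]
    - [0, 0, -0.66]
    - [0, 0, 0]

```text
t: 22.1
tool_pos: [452.3, 316.7, 128.3]
orientation: [-0.127, -3.137, 0.003]
contact_force: [-0.7, -0.2, 0.9]
width: 0.747
grip_force: 0.0
```

Run:
```python
from h import *
s=arm.read_state();print(s['tool_pos'],s['joints'].round(2),s['width'])
c,im,P,hsv=cloud("wrist","w10")
tile(P,hsv,"pale",(452,318))
plan([454,318.2,4.5],down_yaw=np.radians(85.5))
```

```text
[452.30871706 316.68930366 128.33367929] [-0.58  0.38 -0.11  1.86  0.05  0.9   0.78] 0.747496080754187
pale 322 c [429.1 326.1] size [19.4 39.4] long axis deg 85.1 z [5.2 8.3 9.4]
off [-0.026  0.04   2.49 ] turn [-0.01  -0.011 -0.034]
```

Call:
apply_moves:
  gripper: [0.75, 0.75, 0.75, 0.75, 0.4]
  offset:
    - [-0.02, 0.03, 0.8]
    - [0, 0, 0.8]
    - [0, 0, 0.6]
    - [0, 0, 0.28]
    - [0, 0, 0]
  turn:
    - [0, 0, 0]
    - [0, 0, 0]
    - [0, 0, 0]
    - [0, 0, 0]
    - [0, 0, 0]

```text
t: 22.78
tool_pos: [454.2, 318.1, 5.8]
orientation: [-0.129, -3.138, 0.001]
contact_force: [0.8, 0.9, 0.2]
width: 0.677
grip_force: 0.0
```

Call:
apply_moves:
  gripper: [0.4, 0.4, 0.4, 0.4]
  offset:
    - [0, 0, 0]
    - [0, 0, 0]
    - [0, 0, 0]
    - [0, 0, 0]
  turn:
    - [0, 0, 0]
    - [0, 0, 0]
    - [0, 0, 0]
    - [0, 0, 0]

```text
t: 23.28
tool_pos: [454.9, 319.0, 7.0]
orientation: [0.128, 3.138, 0.001]
contact_force: [0.2, -1.2, 7.8]
width: 0.512
grip_force: 25.0
```

Call:
apply_moves:
  gripper: [0.4, 0.4, 0.4, 0.4]
  offset:
    - [0, 0, -0.3]
    - [0, 0, -0.5]
    - [0, 0, -0.5]
    - [0, 0, 0]
  turn:
    - [0, 0, 0]
    - [0, 0, 0]
    - [0, 0, 0]
    - [0, 0, 0]

```text
t: 23.78
tool_pos: [455.3, 319.3, 73.5]
orientation: [0.127, 3.136, 0.004]
contact_force: [0.2, 0.6, -1.0]
width: 0.517
grip_force: 25.0
```

Run:
```python
from h import *
s=arm.read_state();print(s['tool_pos'],s['joints'].round(2),s['width'])
c,im,P,hsv=cloud("wrist","w11")
x,y=s['tool_pos'][:2]
m=(P[...,2]>55)&(P[...,2]<90)&near(P,x,y,50)&(hsv[...,1]>50)&(hsv[...,2]>90);r=rect(P,m,"pale held")
p,R=pose();print("in tool",R.inv().apply(np.array([*r[0],0])-[p[0],p[1],0]).round(1))
plan([446.2,184.8,70],down_yaw=np.radians(80))
```

```text
[455.28424471 319.34956769  73.47234167] [-0.59  0.46 -0.1   1.9   0.06  0.79  0.77] 0.5172258672671758
pale held 6623 c [454.  319.8] size [50.  70.4] long axis deg -4.8 z [73.5 74.6 75.6]
in tool [ 0.8  0.9 -0. ]
off [-0.048 -2.686  0.04 ] turn [0.009 0.01  0.669]
```

Call:
apply_moves:
  gripper: [0.4, 0.4, 0.4, 0.4, 0.4]
  offset:
    - [-0.02, -0.68, 0]
    - [-0.02, -0.68, 0]
    - [-0.01, -0.67, 0]
    - [-0.01, -0.67, 0]
    - [0, 0, 0.6]
  turn:
    - [0, 0, 0]
    - [0, 0, 0]
    - [0, 0, 0]
    - [0, 0, 0]
    - [0, 0, 0.67]

```text
t: 24.45
tool_pos: [447.3, 181.6, 41.5]
orientation: [0.281, 3.127, 0.001]
contact_force: [0.1, 1.0, -2.0]
width: 0.514
grip_force: 25.0
```

Call:
apply_moves:
  gripper: [0.4, 0.4]
  offset:
    - [0, 0, 0]
    - [0, 0, 0]
  turn:
    - [0, 0, 0]
    - [0, 0, 0]

```text
t: 24.7
tool_pos: [446.3, 184.3, 41.3]
orientation: [-0.269, -3.13, 0.0]
contact_force: [0.3, 0.9, -0.4]
width: 0.513
grip_force: 25.0
```

Run:
```python
from h import *
s=arm.read_state();print(s['tool_pos'],s['joints'].round(2),s['width'])
c,im,P,hsv=cloud("wrist","w12")
x,y=s['tool_pos'][:2]
m=(P[...,2]>38)&(P[...,2]<52)&near(P,x,y,50)&(hsv[...,1]>50)&(hsv[...,2]>90);r=rect(P,m,"pale held")
p,R=pose();print("need",R.inv().apply(np.array([446.2-r[0][0],184.8-r[0][1],0])).round(1))
plan([446.9,184.3,23.8],down_yaw=np.radians(80))
```

```text
[446.28602152 184.28061257  41.31759728] [-0.41  0.41 -0.06  2.09  0.04  0.65  0.91] 0.5133032011436109
pale held 6626 c [444.8 184.7] size [50.1 70.1] long axis deg -10.0 z [41.4 42.5 43.5]
need [-1.4  0.3  0. ]
off [-0.008  0.     0.355] turn [0.002 0.002 0.017]
```

Call:
apply_moves:
  gripper: [0.4, 0.4, 0.4, 0.75, 0.75]
  offset:
    - [-0.02, 0, 0.25]
    - [0, 0, 0.11]
    - [0, 0, 0]
    - [0, 0, 0]
    - [0, 0, 0]
  turn:
    - [0, 0, 0]
    - [0, 0, 0]
    - [0, 0, 0]
    - [0, 0, 0]
    - [0, 0, 0]

```text
t: 25.38
tool_pos: [447.4, 183.7, 23.1]
orientation: [0.274, 3.129, 0.0]
contact_force: [-0.6, 0.3, -0.8]
width: 0.701
grip_force: 0.0
```

Call:
apply_moves:
  gripper: [0.75, 0.95, 0.95, 0.95, 1]
  offset:
    - [0, 0, -0.1]
    - [0, 0, -0.8]
    - [0, 0, -0.8]
    - [0, 0, 0]
    - [0, 0, 0]
  turn:
    - [0, 0, 0]
    - [0, 0, 0]
    - [0, 0, 0]
    - [0, 0, 0.95]
    - [0, 0, 0.95]

```text
t: 26.0
tool_pos: [447.6, 183.7, 108.9]
orientation: [0.692, 3.063, 0.001]
contact_force: [0.1, -0.2, -0.8]
width: 0.992
grip_force: 0.0
```

Call:
apply_moves:
  gripper: [1, 1, 1, 1, 1]
  offset:
    - [0, 0, 0]
    - [0, 0, 0]
    - [0, 0, 0]
    - [0, 0, 0]
    - [0, 0, 0]
  turn:
    - [0, 0, 0.95]
    - [0, 0, 0.95]
    - [0, 0, 0.95]
    - [0, 0, 0.95]
    - [0, 0, 0.95]

```text
t: 26.62
tool_pos: [447.4, 183.7, 108.4]
orientation: [1.652, 2.672, 0.001]
contact_force: [-0.1, 0.3, -0.4]
width: 1.0
grip_force: 0.0
```

Call:
apply_moves:
  gripper: [1, 1, 1, 1, 1]
  offset:
    - [0, 0, 0]
    - [0, 0, 0]
    - [0, 0, 0]
    - [0, 0, 0]
    - [0, 0, 0]
  turn:
    - [0, 0, 0.95]
    - [0, 0, 0.95]
    - [0, 0, 0.95]
    - [0, 0, 0.95]
    - [0, 0, 0.8]

```text
t: 27.25
tool_pos: [447.3, 183.8, 108.4]
orientation: [-2.41, -2.015, -0.001]
contact_force: [0.3, 0.3, -0.0]
width: 0.998
grip_force: 0.0
```

Call:
apply_moves:
  gripper: [1, 1]
  offset:
    - [0, 0, 0]
    - [0, 0, 0]
  turn:
    - [0, 0, 0]
    - [0, 0, 0]

```text
t: 27.5
tool_pos: [447.3, 183.7, 108.2]
orientation: [2.404, 2.023, 0.0]
contact_force: [0.3, -0.2, -0.6]
width: 0.998
grip_force: 0.0
```

Run:
```python
from h import *
s=arm.read_state();print(s['tool_pos'],s['joints'].round(2),s['width'])
c,im,P,hsv=cloud("wrist","w13")
m=(P[...,2]>21)&(P[...,2]<28)&near(P,446,184,50)&(hsv[...,1]>50)&(hsv[...,2]>90);r=rect(P,m,"top")
plan([446,184.5,10],down_yaw=np.radians(-10))
```

```text
[447.33724885 183.72355741 108.1551924 ] [-0.65  0.3   0.23  2.05 -0.09  0.8  -0.54] 0.9984980688030843
top 3383 c [446.3 183.6] size [49.9 70. ] long axis deg -10.8 z [23.2 24.3 25.4]
off [ 0.012 -0.03   1.963] turn [ 0.001 -0.001  0.016]
```

View pics/w13.png

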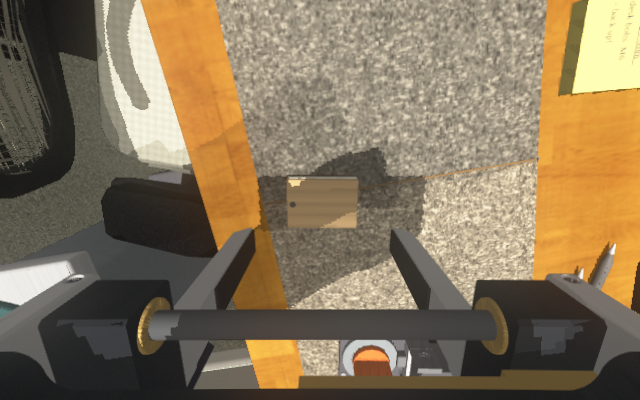

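The pale top tile sits squarely on the pile at (322,202). I'll square the ends by squeezing across the length.

Call:
apply_moves:
  gripper: [1, 1, 1, 1, 0.7]
  offset:
    - [0.01, -0.02, 0.8]
    - [0, 0, 0.8]
    - [0, 0, 0.42]
    - [0, 0, 0]
    - [0, 0, 0]
  turn:
    - [0, 0, 0]
    - [0, 0, 0]
    - [0, 0, 0]
    - [0, 0, 0]
    - [0, 0, 0]
  squeeze: 15

```text
t: 28.18
tool_pos: [446.9, 184.4, 7.8]
orientation: [2.406, 2.02, 0.001]
contact_force: [-0.3, 0.1, 0.9]
width: 0.929
grip_force: 0.0
```

Call:
apply_moves:
  gripper: [0.6, 0.6, 0.6, 0.6, 1]
  offset:
    - [0, 0, 0]
    - [0, 0, 0]
    - [0, 0, 0]
    - [0, 0, 0]
    - [0, 0, 0]
  turn:
    - [0, 0, 0]
    - [0, 0, 0]
    - [0, 0, 0]
    - [0, 0, 0]
    - [0, 0, 0]

```text
t: 28.8
tool_pos: [446.7, 184.5, 7.4]
orientation: [2.406, 2.019, 0.001]
contact_force: [0.0, -0.3, -0.5]
width: 0.818
grip_force: 0.0
```

Call:
apply_moves:
  gripper: [1, 1, 1, 1, 1]
  offset:
    - [0, 0, 0]
    - [0, 0, 0]
    - [0, 0, -0.8]
    - [0, 0, -0.8]
    - [0, 0, -0.5]
  turn:
    - [0, 0, 0]
    - [0, 0, 0]
    - [0, 0, 0]
    - [0, 0, 0]
    - [0, 0, 0]

```text
t: 29.42
tool_pos: [446.8, 184.4, 113.7]
orientation: [2.406, 2.019, 0.002]
contact_force: [0.2, 1.1, -0.5]
width: 0.997
grip_force: 0.0
```

Run:
```python
from h import *
s=arm.read_state();print(s['tool_pos'],s['width'])
c,im,P,hsv=cloud("wrist","w14")
m=(P[...,2]>21)&(P[...,2]<28)&near(P,446,184,50)&(hsv[...,1]>50)&(hsv[...,2]>90);r=rect(P,m,"top")
C=np.array(r[0])
plan([C[0]+6*.984,C[1]-6*.178,110],down_yaw=np.radians(80))
```

```text
[446.83109268 184.4490361  113.72602216] 0.9967061659352963
top 3287 c [445.8 183.5] size [49.9 70.1] long axis deg -10.1 z [23.1 24.3 25.4]
off [-0.036  0.085  0.12 ] turn [ 3.0000e-03 -3.3000e-02  1.1249e+01]
```

Call:
apply_moves:
  gripper: [0.75, 0.75, 0.75, 0.75, 0.75]
  offset:
    - [-0.01, 0.11, 0]
    - [0, 0, 0]
    - [0, 0, 0]
    - [0, 0, 0]
    - [0, 0, 0]
  turn:
    - [0, 0, -0.94]
    - [0, 0, -0.94]
    - [0, 0, -0.94]
    - [0, 0, -0.94]
    - [0, 0, -0.94]

```text
t: 30.1
tool_pos: [451.7, 182.8, 111.8]
orientation: [-1.622, -2.691, 0.0]
contact_force: [-0.2, 0.1, 0.5]
width: 0.749
grip_force: 0.0
```

Call:
apply_moves:
  gripper: [0.75, 0.75, 0.75, 0.75, 0.75]
  offset:
    - [0, 0, 0]
    - [0, 0, 0]
    - [0, 0, 0]
    - [0, 0, 0]
    - [0, 0, 0]
  turn:
    - [0, 0, -0.94]
    - [0, 0, -0.94]
    - [0, 0, -0.94]
    - [0, 0, -0.94]
    - [0, 0, -0.94]

```text
t: 30.72
tool_pos: [451.7, 182.7, 111.8]
orientation: [-0.668, -3.07, 0.0]
contact_force: [-0.7, 0.5, 0.0]
width: 0.748
grip_force: 0.0
```

Call:
apply_moves:
  gripper: [0.75, 0.75, 0.75, 0.75]
  offset:
    - [0, 0, 0]
    - [0, 0, 0]
    - [0, 0, 0]
    - [0, 0, 0]
  turn:
    - [0, 0, -0.94]
    - [0, 0, -0.91]
    - [0, 0, 0]
    - [0, 0, 0]

```text
t: 31.22
tool_pos: [451.8, 182.8, 111.9]
orientation: [-0.279, -3.129, 0.0]
contact_force: [-0.8, -0.7, 0.0]
width: 0.747
grip_force: 0.0
```

Run:
```python
from h import *
s=arm.read_state();print(s['tool_pos'],s['joints'].round(2),s['width'])
plan([452.4,183.1,7],down_yaw=np.radians(80))
```

```text
[451.75213238 182.75364225 111.85731098] [-0.4   0.3  -0.05  2.03  0.02  0.81  0.93] 0.7470456268831045
off [-0.012  0.009  2.097] turn [-0.001 -0.001 -0.023]
```

Descend and grip the pile, then lift.

Call:
apply_moves:
  gripper: [0.75, 0.75, 0.75, 0.75, 0.4]
  offset:
    - [-0.01, 0.01, 0.8]
    - [0, 0, 0.8]
    - [0, 0, 0.48]
    - [0, 0, 0]
    - [0, 0, 0]
  turn:
    - [0, 0, 0]
    - [0, 0, 0]
    - [0, 0, 0]
    - [0, 0, 0]
    - [0, 0, 0]
  squeeze: 40

```text
t: 31.85
tool_pos: [452.8, 183.5, 8.8]
orientation: [0.275, 3.129, 0.001]
contact_force: [-0.3, -0.4, -0.1]
width: 0.685
grip_force: 0.0
```

Call:
apply_moves:
  gripper: [0.4, 0.4, 0.4, 0.4, 0.4]
  offset:
    - [0, 0, 0]
    - [0, 0, 0]
    - [0, 0, 0]
    - [0, 0, 0]
    - [0, 0, 0]
  turn:
    - [0, 0, 0]
    - [0, 0, 0]
    - [0, 0, 0]
    - [0, 0, 0]
    - [0, 0, 0]

```text
t: 32.48
tool_pos: [453.0, 183.5, 8.9]
orientation: [0.274, 3.128, 0.001]
contact_force: [-1.7, -1.1, 9.5]
width: 0.528
grip_force: 40.0
```

Call:
apply_moves:
  gripper: [0.4, 0.4, 0.4, 0.4, 0.4]
  offset:
    - [0, 0, -0.1]
    - [0, 0, -0.5]
    - [0, 0, -0.9]
    - [0, 0, -0.9]
    - [0, 0, 0]
  turn:
    - [0, 0, 0]
    - [0, 0, 0]
    - [0, 0, 0]
    - [0, 0, 0]
    - [0, 0, 0]

```text
t: 33.1
tool_pos: [453.9, 184.0, 131.3]
orientation: [0.274, 3.125, 0.004]
contact_force: [-0.2, -0.6, -0.4]
width: 0.528
grip_force: 40.0
```

Run:
```python
from h import *
s=arm.read_state();print(s['tool_pos'],s['joints'].round(2),s['width'])
c,im,P,hsv=cloud("wrist","w15")
x,y,z=s['tool_pos']
m=(P[...,2]>z)&(P[...,2]<z+25)&near(P,x,y,55)&(hsv[...,1]>50)&(hsv[...,2]>90)
r=rect(P,m,"top");p,R=pose();Q=P[m];print("tilt z vs x,y",np.linalg.lstsq(np.c_[Q[:,:2]-[x,y],np.ones(len(Q))],Q[:,2],rcond=None)[0].round(3))
print("in tool",R.inv().apply(np.array([*r[0],0])-[p[0],p[1],0]).round(1))
ym=np.array([0.984*0,0]);print(np.unique((P[...,2]>z-20)&near(P,x,y,60),return_counts=True)[1])
# caddy pieces from here
m=(P[...,2]>54)&(P[...,2]<60)&near(P,525,-30,60)&(hsv[...,1]<120);rect(P,m,"lugs")
m=(P[...,2]>45)&(P[...,2]<51)&near(P,588,-42,50);rect(P,m,"lip")
```

```text
[453.94367041 183.95148893 131.25148838] [-0.4   0.27 -0.05  2.02  0.02  0.85  0.93] 0.5283106193574298
top 7945 c [446.3 184.5] size [51.9 70.6] long axis deg -9.8 z [145.3 146.6 147.6]
tilt z vs x,y [1.50000e-02 2.00000e-03 1.46607e+02]
in tool [ 6.8 -0.2 -0. ]
[207691  48309]
lugs few 9
lip 167 c [582.6 -67.5] size [12.5 20.4] long axis deg 77.9 z [45.9 48.3 49.4]
```

View pics/w15.png

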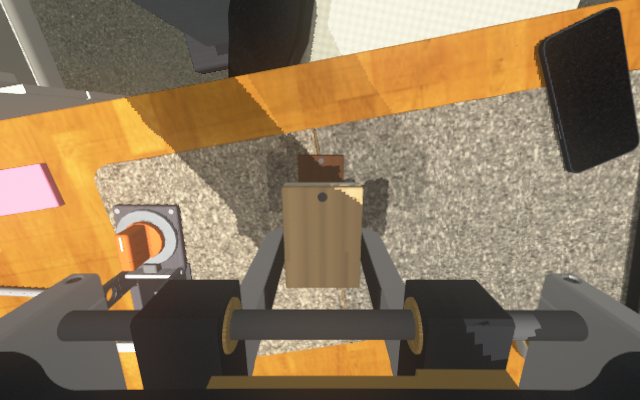

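The pale and white tiles came up, but the brown one stayed on the mat at (320,167). I'll set the pair back on brown and regrip deeper.

Run:
```python
from h import *
z=np.load("w15.npz",allow_pickle=True);c=z['c'].item();im,d=z['im'],z['d']
o,dr=ray(c,np.stack(np.meshgrid(np.arange(640),np.arange(400)),-1).reshape(-1,2));P=(o+dr*d.reshape(-1,1)).reshape(400,640,3);P[d<=0]=1e5
hsv=cv2.cvtColor(im,cv2.COLOR_RGB2HSV)
tile(P,hsv,"brown",(446,184))
m=tile_masks(P,hsv,4,12)["brown"]&near(P,446,184,60);Q=P[m];a=np.radians(-10);u=np.array([np.cos(a),np.sin(a)]);v=np.array([-u[1],u[0]])
print("along min",np.percentile(Q[:,:2]@u,[.5,1,3]),"across",np.percentile(Q[:,:2]@v,[.5,1,99,99.5]), "exp centre",np.array([446.5,184.2])@u-35,np.array([446.5,184.2])@v)
```

```text
brown 1167 c [425.2 187.7] size [28.6 49.2] long axis deg 79.8 z [6.8 8.3 9.5]
along min [371.92198199 371.97106551 372.10641908] across [234.68149311 234.93773401 282.90768691 283.01126773] exp centre 372.73066739370233 258.9354994331331
```

Call:
apply_moves:
  gripper: [0.4, 0.4, 0.4, 0.4, 0.4]
  offset:
    - [0.01, -0.01, 0.8]
    - [0, 0, 0.8]
    - [0, 0, 0.6]
    - [0, 0, 0.2]
    - [0, 0, 0]
  turn:
    - [0, 0, 0]
    - [0, 0, 0]
    - [0, 0, 0]
    - [0, 0, 0]
    - [0, 0, 0]

```text
t: 33.78
tool_pos: [450.2, 182.1, 7.7]
orientation: [-0.273, -3.126, 0.003]
contact_force: [-10.6, -5.0, 17.6]
width: 0.53
grip_force: 51.4
```

Run:
```python
from h import *
s=arm.read_state();print(s['tool_pos'],s['contact_force'])
```

```text
[450.15510437 182.12944657   7.7309085 ] [-10.55833265  -5.03721447  17.64115199]
```

Call:
apply_moves:
  gripper: [0.4, 0.4, 0.75, 0.75, 0.75]
  offset:
    - [0, 0, -0.02]
    - [0, 0, 0]
    - [0, 0, 0]
    - [0, 0, 0]
    - [0, 0, 0]
  turn:
    - [0, 0, 0]
    - [0, 0, 0]
    - [0, 0, 0]
    - [0, 0, 0]
    - [0, 0, 0]

```text
t: 34.4
tool_pos: [451.8, 182.8, 8.9]
orientation: [0.274, 3.13, -0.0]
contact_force: [0.1, -0.0, 0.5]
width: 0.745
grip_force: 0.0
```

Call:
apply_moves:
  gripper: [0.75, 0.95, 0.95, 0.95, 1]
  offset:
    - [0, 0, -0.1]
    - [0, 0, -0.8]
    - [0, 0, -0.8]
    - [0, 0, -0.4]
    - [0, 0, 0]
  turn:
    - [0, 0, 0]
    - [0, 0, 0]
    - [0, 0, 0]
    - [0, 0, 0]
    - [0, 0, 0]

```text
t: 35.02
tool_pos: [452.6, 183.2, 115.5]
orientation: [0.274, 3.127, 0.002]
contact_force: [-0.5, -0.2, -0.1]
width: 0.992
grip_force: 0.0
```

Run:
```python
from h import *
s=arm.read_state();print(s['tool_pos'])
c,im,P,hsv=cloud("wrist","w16")
m=(P[...,2]>21)&(P[...,2]<28)&near(P,446,184,55)&(hsv[...,1]>50)&(hsv[...,2]>90);r=rect(P,m,"top")
a=np.radians(-10);u=np.array([np.cos(a),np.sin(a)]);v=np.array([-u[1],u[0]])
for n,lo,hi in(("mid",11,20),("low",2,11),("top",21,28)):
    m=(P[...,2]>lo)&(P[...,2]<hi)&near(P,446,184,60);Q=P[m];print(n,len(Q),np.percentile(Q[:,:2]@u,[1,99]).round(1),np.percentile(Q[:,:2]@v,[1,99]).round(1))
cv2.imwrite("pics/c16.png",cv2.resize(im[150:300,230:420,::-1],None,fx=4,fy=4))
```

```text
[452.56967165 183.15401475 115.45749721]
top 3302 c [443.9 184.5] size [49.9 69.7] long axis deg -10.8 z [23.2 24.4 25.5]
mid 68 [370.2 370.7] [236.3 282.5]
low 27 [356.  459.9] [203.8 307.2]
top 3324 [370.8 439. ] [234.5 283.3]
```

View pics/c16.png

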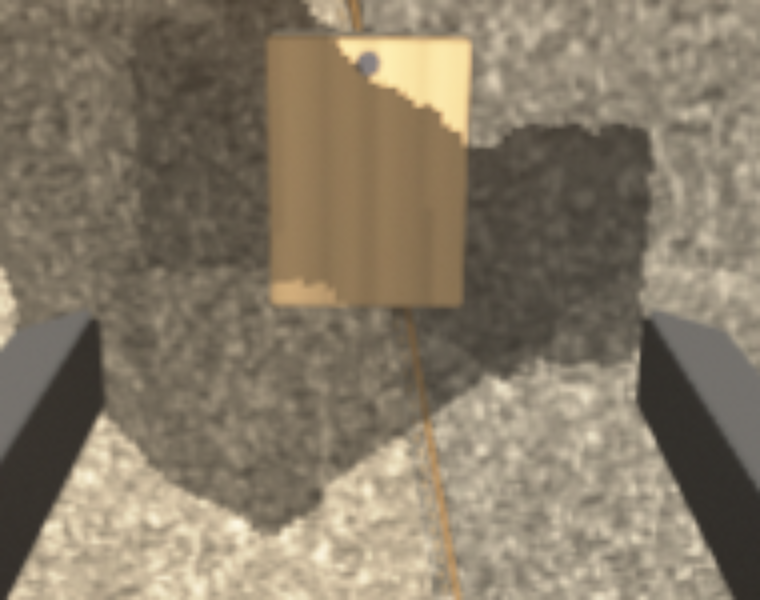

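The pile sits upright again with its top tile shifted about 2 mm. I'll square it lengthwise once more and then regrip.

Call:
apply_moves:
  gripper: [1, 1, 1, 1, 1]
  offset:
    - [0.15, 0, 0]
    - [0, 0, 0]
    - [0, 0, 0]
    - [0, 0, 0]
    - [0, 0, 0]
  turn:
    - [0, 0, 0.94]
    - [0, 0, 0.94]
    - [0, 0, 0.94]
    - [0, 0, 0.94]
    - [0, 0, 0.94]

```text
t: 35.7
tool_pos: [443.8, 183.9, 112.8]
orientation: [-1.274, -2.871, 0.002]
contact_force: [-0.6, 0.5, 0.3]
width: 1.0
grip_force: 0.0
```

Call:
apply_moves:
  gripper: [1, 1, 1, 1, 1]
  offset:
    - [0, 0, 0]
    - [0, 0, 0]
    - [0, 0, 0]
    - [0, 0, 0]
    - [0, 0, 0]
  turn:
    - [0, 0, 0.94]
    - [0, 0, 0.94]
    - [0, 0, 0.94]
    - [0, 0, 0.94]
    - [0, 0, 0.94]

```text
t: 36.33
tool_pos: [443.8, 183.8, 112.8]
orientation: [-2.131, -2.308, 0.003]
contact_force: [0.4, 0.7, 0.4]
width: 1.0
grip_force: 0.0
```

Call:
apply_moves:
  gripper: [1, 1, 1, 1, 1]
  offset:
    - [0, 0, 0]
    - [0, 0, 0]
    - [0, 0, 0.8]
    - [0, 0, 0.8]
    - [0, 0, 0.4]
  turn:
    - [0, 0, 0.94]
    - [0, 0, 0.91]
    - [0, 0, 0]
    - [0, 0, 0]
    - [0, 0, 0]

```text
t: 36.95
tool_pos: [442.9, 183.3, 11.2]
orientation: [-2.406, -2.019, 0.006]
contact_force: [-0.7, 0.3, 0.4]
width: 1.002
grip_force: 0.0
```

Call:
apply_moves:
  gripper: [1, 1, 0.6, 0.6, 0.6]
  offset:
    - [0, 0, 0.18]
    - [0, 0, 0]
    - [0, 0, 0]
    - [0, 0, 0]
    - [0, 0, 0]
  turn:
    - [0, 0, 0]
    - [0, 0, 0]
    - [0, 0, 0]
    - [0, 0, 0]
    - [0, 0, 0]
  squeeze: 20

```text
t: 37.58
tool_pos: [444.9, 184.3, 5.5]
orientation: [2.406, 2.019, 0.002]
contact_force: [-0.6, -0.4, 6.0]
width: 0.743
grip_force: 20.0
```

Call:
apply_moves:
  gripper: [0.6, 0.6, 0.6, 1, 1]
  offset:
    - [0, 0, 0]
    - [0, 0, 0]
    - [0, 0, 0]
    - [0, 0, 0]
    - [0, 0, 0]
  turn:
    - [0, 0, 0]
    - [0, 0, 0]
    - [0, 0, 0]
    - [0, 0, 0]
    - [0, 0, 0]

```text
t: 38.2
tool_pos: [444.3, 184.2, 5.0]
orientation: [-2.407, -2.019, 0.0]
contact_force: [-0.4, 0.4, -0.3]
width: 0.92
grip_force: 0.0
```

Call:
apply_moves:
  gripper: [1, 1, 1, 1, 1]
  offset:
    - [0, 0, 0]
    - [0, 0, -0.8]
    - [0, 0, -0.8]
    - [0, 0, -0.5]
    - [0, 0, 0]
  turn:
    - [0, 0, 0]
    - [0, 0, 0]
    - [0, 0, 0]
    - [0, 0, 0]
    - [0, 0, 0]

```text
t: 38.83
tool_pos: [445.2, 184.6, 111.5]
orientation: [2.406, 2.019, 0.005]
contact_force: [0.3, -0.8, -1.0]
width: 1.001
grip_force: 0.0
```

Run:
```python
from h import *
s=arm.read_state();print(s['tool_pos'])
c,im,P,hsv=cloud("wrist","w17")
m=(P[...,2]>21)&(P[...,2]<28)&near(P,446,184,55)&(hsv[...,1]>50)&(hsv[...,2]>90);r=rect(P,m,"top")
a=np.radians(-10);u=np.array([np.cos(a),np.sin(a)]);v=np.array([-u[1],u[0]])
for n,lo,hi in(("mid",11,20),("low",3,11),("top",21,28)):
    m=(P[...,2]>lo)&(P[...,2]<hi)&near(P,446,184,48);Q=P[m];print(n,len(Q),np.percentile(Q[:,:2]@u,[1,99]).round(1),np.percentile(Q[:,:2]@v,[1,99]).round(1))
```

```text
[445.20899094 184.62175524 111.45092728]
top 3360 c [444.  183.9] size [50.4 70. ] long axis deg -9.9 z [23.1 24.3 25.4]
mid 123 [371.9 438.9] [282.5 283.3]
low 94 [372.1 437.5] [282.8 283.8]
top 3382 [371.2 439.5] [233.5 283.1]
```

Call:
apply_moves:
  gripper: [0.75, 0.75, 0.75, 0.75, 0.75]
  offset:
    - [-0.01, 0.11, 0]
    - [0, 0, 0]
    - [0, 0, 0]
    - [0, 0, 0]
    - [0, 0, 0]
  turn:
    - [0, 0, -0.94]
    - [0, 0, -0.94]
    - [0, 0, -0.94]
    - [0, 0, -0.94]
    - [0, 0, -0.94]

```text
t: 39.5
tool_pos: [449.1, 182.4, 108.7]
orientation: [-1.621, -2.69, 0.003]
contact_force: [0.0, 0.8, -0.8]
width: 0.751
grip_force: 0.0
```

Call:
apply_moves:
  gripper: [0.75, 0.75, 0.75, 0.75, 0.75]
  offset:
    - [0, 0, 0]
    - [0, 0, 0]
    - [0, 0, 0]
    - [0, 0, 0]
    - [0, 0, 0]
  turn:
    - [0, 0, -0.94]
    - [0, 0, -0.94]
    - [0, 0, -0.94]
    - [0, 0, -0.94]
    - [0, 0, -0.94]

```text
t: 40.12
tool_pos: [449.1, 182.5, 108.7]
orientation: [-0.668, -3.068, 0.002]
contact_force: [-1.1, 0.3, -0.8]
width: 0.751
grip_force: 0.0
```

Call:
apply_moves:
  gripper: [0.75, 0.75, 0.75, 0.75, 0.75]
  offset:
    - [0, 0, 0]
    - [0, 0, 0]
    - [0, 0, 0.8]
    - [0, 0, 0.8]
    - [0, 0, 0]
  turn:
    - [0, 0, -0.94]
    - [0, 0, -0.91]
    - [0, 0, 0]
    - [0, 0, 0]
    - [0, 0, 0]

```text
t: 40.75
tool_pos: [447.4, 181.7, 27.2]
orientation: [-0.273, -3.124, 0.005]
contact_force: [1.2, -0.3, 0.7]
width: 0.75
grip_force: 0.0
```

Run:
```python
from h import *
s=arm.read_state();print(s['tool_pos'])
plan([450.7,183.2,4],down_yaw=np.radians(80))
```

```text
[447.41854615 181.71058597  27.18043331]
off [-0.062  0.042  0.463] turn [-0.025 -0.038  0.   ]
```

Call:
apply_moves:
  gripper: [0.75, 0.75, 0.75, 0.4, 0.4]
  offset:
    - [-0.03, 0.02, 0.3]
    - [0, 0, 0.19]
    - [0, 0, 0]
    - [0, 0, 0]
    - [0, 0, 0]
  turn:
    - [0, 0, 0]
    - [0, 0, 0]
    - [0, 0, 0]
    - [0, 0, 0]
    - [0, 0, 0]
  squeeze: 55

```text
t: 41.38
tool_pos: [451.6, 183.5, 5.9]
orientation: [0.274, 3.129, 0.0]
contact_force: [0.1, 0.2, -0.5]
width: 0.569
grip_force: 0.0
```

Call:
apply_moves:
  gripper: [0.4, 0.4, 0.4, 0.4, 0.4]
  offset:
    - [0, 0, 0]
    - [0, 0, 0]
    - [0, 0, 0]
    - [0, 0, 0]
    - [0, 0, 0]
  turn:
    - [0, 0, 0]
    - [0, 0, 0]
    - [0, 0, 0]
    - [0, 0, 0]
    - [0, 0, 0]

```text
t: 42.0
tool_pos: [451.6, 183.5, 5.8]
orientation: [0.274, 3.129, 0.0]
contact_force: [-0.4, -0.1, 7.0]
width: 0.528
grip_force: 55.0
```

Call:
apply_moves:
  gripper: [0.4, 0.4, 0.4, 0.4, 0.4]
  offset:
    - [0, 0, -0.1]
    - [0, 0, -0.4]
    - [0, 0, -0.5]
    - [0, 0, -0.5]
    - [0, 0, 0]
  turn:
    - [0, 0, 0]
    - [0, 0, 0]
    - [0, 0, 0]
    - [0, 0, 0]
    - [0, 0, 0]

```text
t: 42.62
tool_pos: [452.2, 183.8, 82.0]
orientation: [0.274, 3.127, 0.002]
contact_force: [0.1, 0.4, -1.8]
width: 0.522
grip_force: 55.0
```

Run:
```python
from h import *
s=arm.read_state();print(s['tool_pos'],s['width'])
c,im,P,hsv=cloud("wrist","w18")
x,y,z=s['tool_pos']
m=(P[...,2]>z+5)&(P[...,2]<z+30)&near(P,x,y,55)&(hsv[...,1]>50)&(hsv[...,2]>90)
r=rect(P,m,"top");p,R=pose();Q=P[m];print("tilt",np.linalg.lstsq(np.c_[Q[:,:2]-[x,y],np.ones(len(Q))],Q[:,2],rcond=None)[0].round(3))
print("in tool",R.inv().apply(np.array([*r[0],0])-[p[0],p[1],0]).round(1))
tile(P,hsv,"brown",(446,184))
a=np.radians(-10);u=np.array([np.cos(a),np.sin(a)])
k=(np.abs((P[...,:2]-[x,y])@np.array([-u[1],u[0]]))<20)&(np.abs((P[...,:2]-[x,y])@u)<60)&(P[...,2]<z+30)
q=P[k&((P[...,:2]-[x,y])@u<-38)];print(len(q),np.histogram(q[:,2],bins=[-5,5,12,z-5,z+3,z+10,z+18,z+30])[0])
```

```text
[452.21387189 183.79394196  81.95410932] 0.5223980029961042
top 8188 c [443.9 184.5] size [52.  69.8] long axis deg -9.9 z [ 99.2 100.4 101.4]
tilt [1.20000e-02 1.00000e-03 1.00407e+02]
in tool [ 7.8 -0.4 -0. ]
brown none
2043 [1007    0    2  154  175  344  361]
```

All three tiles are up: the pile is 24 mm high with its bottom at TCP -5.6. I'll refine the caddy frame from the earlier clear view.

Run:
```python
from h import *
O=np.array([553.1,-38.0]);a=-0.18;u=np.array([np.cos(a),np.sin(a)]);v=np.array([-u[1],u[0]])
for f in("w1","w2","w3","w5"):
    z=np.load(f+".npz",allow_pickle=True);c=z['c'].item();d=z['d']
    o,dr=ray(c,np.stack(np.meshgrid(np.arange(640),np.arange(400)),-1).reshape(-1,2));P=o+dr*d.reshape(-1,1);P=P[d.reshape(-1)>0]
    X=(P[:,:2]-O)@u;Y=(P[:,:2]-O)@v;Z=P[:,2]
    def ext(n,k):
        if k.sum()>15: print(f,n,k.sum(),"x",np.percentile(X[k],[1,50,99]).round(1),"y",np.percentile(Y[k],[1,50,99]).round(1),"z",np.median(Z[k]).round(1))
    ext("lip",(Z>45.5)&(Z<51)&(X>15)&(X<55)&(abs(Y)<45))
    ext("lugL",(Z>55)&(Z<59.5)&(X>-60)&(X<-5)&(Y>15)&(Y<45)); ext("lugR",(Z>55)&(Z<59.5)&(X>-60)&(X<-5)&(Y<-15)&(Y>-45))
    ext("floor",(Z>7)&(Z<13)&(X>-30)&(X<25)&(abs(Y)<35)); ext("base",(Z>1.8)&(Z<5)&(X>-30)&(X<25)&(abs(Y)<50))
    k=(Z>6.5)&(Z<10)&(X>-135)&(X<-45)&(abs(Y)<45);ext("apron",k)
```

```text
w1 lip 429 x [29.6 35.4 42.2] y [-23.    4.6  31.3] z 48.3
w1 lugL 109 x [-44.2 -31.6 -19.5] y [26.3 29.3 32.3] z 57.3
w1 lugR 104 x [-44.6 -32.5 -20.5] y [-34.7 -31.1 -28.3] z 57.4
w1 floor 958 x [-18.5   3.1  24.4] y [-22.9  -0.9  20.3] z 10.5
w1 base 573 x [-29.2   5.7  24.5] y [-39.8  22.2  38. ] z 3.4
w1 apron 873 x [-121.3  -77.3  -45.2] y [-36.1  13.   34.8] z 8.3
w2 lip 587 x [29.  34.6 41.8] y [-33.3  -0.7  31.7] z 48.3
w2 lugL 39 x [-43.7 -26.8 -19.7] y [26.8 27.8 30.1] z 57.2
w2 lugR 34 x [-44.6 -27.7 -19.5] y [-31.  -28.6 -27.9] z 57.4
w2 floor 1089 x [-29.6   2.6  24.6] y [-22.4  -0.4  21.2] z 10.5
w2 base 468 x [-29.3  11.   24.6] y [-39.  -23.4  37.1] z 3.4
w2 apron 1191 x [-121.9  -95.7  -45.3] y [-35.6   1.6  35.3] z 8.3
w3 lip 893 x [29.7 35.5 41.9] y [-34.3   0.6  31.6] z 48.1
w3 lugL 190 x [-44.2 -32.3 -20.3] y [26.5 29.2 31.9] z 57.3
w3 lugR 159 x [-44.5 -31.7 -19.9] y [-34.8 -31.6 -28.6] z 57.4
w3 floor 1865 x [-26.   -0.9  24.5] y [-23.4  -1.1  20.3] z 10.3
w3 base 1194 x [-25.2   1.5  24.6] y [-40.   22.5  38.1] z 3.3
w3 apron 1359 x [-122.   -67.8  -45.1] y [-36.3  13.   35.4] z 8.2
w5 lip 89 x [29.4 32.6 40.3] y [-34.4 -26.6 -11.2] z 48.2
w5 lugL 103 x [-44.1 -31.4 -19.7] y [25.9 29.5 32.7] z 57.4
w5 lugR 80 x [-43.6 -31.7 -20.8] y [-35.3 -31.1 -28.2] z 57.2
w5 floor 873 x [-29.3   0.1  24.3] y [-28.8  -4.3  31.4] z 10.4
w5 base 546 x [-27.8  -0.2  23.7] y [-40.3  23.7  41.9] z 3.5
w5 apron 658 x [-121.3  -69.7  -45.1] y [-36.   19.7  35.1] z 8.3
```

```bash
cat >> h.py <<'E'
O=np.array([552.9,-39.0]);YAW=-0.187
def goal(xc,z,th=0,yc=0):
    u=np.array([np.cos(YAW),np.sin(YAW)]);v=np.array([-u[1],u[0]]);W=O+xc*u+yc*v
    y=np.r_[v,0];zz=np.array([0,0,-1.]);T=Ro.from_matrix(np.c_[np.cross(y,zz),y,zz])*Ro.from_rotvec([0,th,0])
    return plan([*W,z],Rt=T)
def cad():
    p,R=pose();u=np.array([np.cos(YAW),np.sin(YAW)]);v=np.array([-u[1],u[0]]);d=p[:2]-O
    A=R.as_matrix();print("caddy x %.1f y %.1f z %.1f tilt %.3f heading %.2f"%(d@u,d@v,p[2],np.arctan2(-A[:2,2]@u,-A[2,2]),np.degrees(np.arctan2(A[1,1],A[0,1]))))
E
python3 - <<'E'
from h import *
cad();goal(-5.6,120,0);goal(-5.6,120,0.23)
E
```

```text
caddy x -140.9 y 199.8 z 80.8 tilt -0.001 heading 79.99
off [-2.657 -4.029 -0.783] turn [0.005 0.008 0.089]
off [-2.657 -4.029 -0.783] turn [-0.006  1.655  0.089]
```

Call:
apply_moves:
  gripper: [0.4, 0.4, 0.4, 0.4, 0.4]
  offset:
    - [0, 0, -0.4]
    - [0, 0, -0.38]
    - [-0.3, -0.45, 0]
    - [-0.3, -0.45, 0]
    - [-0.3, -0.45, 0]
  turn:
    - [0, 0, 0.09]
    - [0, 0, 0]
    - [0, 0, 0]
    - [0, 0, 0]
    - [0, 0, 0]

```text
t: 43.3
tool_pos: [482.7, 107.8, 118.3]
orientation: [-0.293, -3.126, 0.001]
contact_force: [0.5, 0.1, -1.2]
width: 0.523
grip_force: 55.0
```

Call:
apply_moves:
  gripper: [0.4, 0.4, 0.4, 0.4, 0.4]
  offset:
    - [-0.3, -0.45, 0]
    - [-0.3, -0.45, 0]
    - [-0.3, -0.45, 0]
    - [-0.3, -0.45, 0]
    - [-0.3, -0.45, 0]
  turn:
    - [0, 0, 0]
    - [0, 0, 0]
    - [0, 0, 0]
    - [0, 0, 0]
    - [0, 0, 0]

```text
t: 43.92
tool_pos: [535.5, -16.6, 118.1]
orientation: [-0.293, -3.126, 0.001]
contact_force: [-0.1, -0.3, -1.0]
width: 0.528
grip_force: 55.0
```

Call:
apply_moves:
  gripper: [0.4, 0.4, 0.4, 0.4, 0.4]
  offset:
    - [-0.2, -0.4, 0]
    - [0, 0, 0]
    - [0, 0, 0]
    - [0, 0, 0]
    - [0, 0, 0]
  turn:
    - [0, 0, 0]
    - [0, 0.55, 0]
    - [0, 0.55, 0]
    - [0, 0.55, 0]
    - [0, 0, 0]

```text
t: 44.55
tool_pos: [541.8, -37.5, 117.6]
orientation: [-0.273, -2.897, -0.031]
contact_force: [-0.4, -0.2, -1.6]
width: 0.526
grip_force: 55.0
```

Run:
```python
from h import *
s=arm.read_state();print(s['joints'].round(2),s['contact_force'].round(1),s['width']);cad();goal(-5.6,120,0.23)
c,im,P,hsv=cloud("wrist","w19")
u=np.array([np.cos(YAW),np.sin(YAW)]);v=np.array([-u[1],u[0]])
x,y,z=s['tool_pos']
m=(P[...,2]>z-10)&(P[...,2]<z+40)&near(P,x,y,60)&(hsv[...,1]>50)&(hsv[...,2]>60)&(hsv[...,0]<30)
Q=P[m];X=(Q[:,:2]-O)@u;Y=(Q[:,:2]-O)@v;print(len(Q),"X",np.percentile(X,[1,99]),"Y",np.percentile(Y,[1,99]),"z",np.percentile(Q[:,2],[1,99]));print("z fit",np.polyfit(X,Q[:,2],1), "yaw",np.degrees(cv2.minAreaRect(np.c_[X,Y].astype(np.float32))[2]*np.pi/180))
```

```text
[-0.    0.51  0.05  1.71 -0.06  1.15  1.46] [-0.4 -0.2 -1.6] 0.5262075116432816
caddy x -11.2 y -0.6 z 117.6 tilt 0.232 heading 79.26
off [-0.098  0.012 -0.072] turn [-0.004 -0.018 -0.005]
8486 X [-53.09583775  17.68015858] Y [-25.02607665  23.97050685] z [126.38540229 145.26567409]
z fit [ -0.18563332 133.978694  ] yaw 0.11045835912227632
```

Run:
```python
from h import *
z=np.load("w19.npz",allow_pickle=True);c=z['c'].item();im,d=z['im'],z['d'];hsv=cv2.cvtColor(im,cv2.COLOR_RGB2HSV)
o,dr=ray(c,np.stack(np.meshgrid(np.arange(640),np.arange(400)),-1).reshape(-1,2));P=(o+dr*d.reshape(-1,1)).reshape(400,640,3);P[d<=0]=1e5
u=np.array([np.cos(YAW),np.sin(YAW)]);v=np.array([-u[1],u[0]]);X=(P[...,:2]-O)@u;Y=(P[...,:2]-O)@v;Z=P[...,2]
k=(abs(Y)<15)&(X>-70)&(X<35)&(Z>90)&(Z<150)
for lo in range(-64,28,6):
    q=k&(X>=lo)&(X<lo+6)
    if q.sum()>3: print(lo,q.sum(),np.percentile(Z[q],[5,50,95]).round(1),hsv[q].mean(0).round())
```

```text
-58 115 [122.8 126.6 129.1] [13. 84. 80.]
-52 492 [132.5 143.3 145.4] [ 18.  85. 126.]
-46 503 [142.6 143.8 145. ] [ 16.  94. 125.]
-40 485 [141.2 142.4 143.6] [ 17. 103. 133.]
-34 441 [139.7 141.  142.1] [ 17. 103. 132.]
-28 468 [138.4 139.5 140.7] [ 17. 103. 132.]
-22 442 [137.  138.1 139.2] [ 17. 104. 131.]
-16 421 [135.5 136.7 137.9] [ 17. 104. 131.]
-10 407 [134.2 135.3 136.4] [ 17. 104. 130.]
-4 405 [132.7 133.9 135.1] [ 17. 104. 129.]
2 398 [131.2 132.4 133.6] [ 17. 104. 129.]
8 385 [129.9 131.1 132.3] [ 17. 104. 128.]
14 275 [128.5 129.7 131. ] [ 17. 104. 126.]
```

Call:
apply_moves:
  gripper: [0.4, 0.4, 0.4, 0.4, 0.4]
  offset:
    - [-0.11, 0.01, -0.03]
    - [-0.1, 0, 0.44]
    - [-0.1, 0, 0.44]
    - [0, 0, 0]
    - [0, 0, 0]
  turn:
    - [0, 0, 0]
    - [0, 0, 0]
    - [0, 0, 0]
    - [0, 0, 0]
    - [0, 0, 0]

```text
t: 45.22
tool_pos: [547.7, -37.8, 75.5]
orientation: [-0.272, -2.901, -0.031]
contact_force: [-0.6, -0.1, -1.2]
width: 0.525
grip_force: 55.0
```

Run:
```python
from h import *
s=arm.read_state();print(s['contact_force'].round(1));cad();goal(-5.3,28,0.23)
c,im,P,hsv=cloud("wrist","w20")
```

```text
[-0.6 -0.1 -1.2]
caddy x -5.3 y 0.3 z 75.5 tilt 0.229 heading 79.29
off [-0.216 -0.005  0.925] turn [0.    0.007 0.   ]
```

View pics/w20.png

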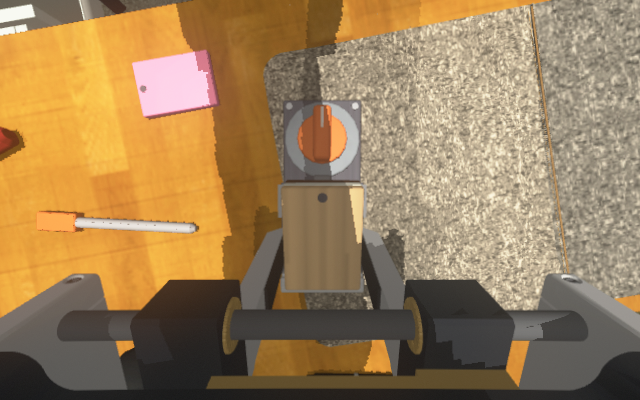

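The pile is centred between the lugs at (283,195) and (362,195) with the knob bar in line. The rod still lies at left (55,222)–(195,228). I'm descending and then sliding under the lip.

Call:
apply_moves:
  gripper: [0.4, 0.4, 0.4, 0.4, 0.4]
  offset:
    - [-0.05, 0, 0.23]
    - [-0.05, 0, 0.23]
    - [-0.06, 0, 0.23]
    - [-0.05, 0, 0.23]
    - [0, 0, 0]
  turn:
    - [0, 0, 0]
    - [0, 0, 0]
    - [0, 0, 0]
    - [0, 0, 0]
    - [0, 0, 0]

```text
t: 45.9
tool_pos: [546.3, -37.7, 26.3]
orientation: [-0.272, -2.898, -0.031]
contact_force: [0.1, 1.0, -0.9]
width: 0.529
grip_force: 55.0
```

Run:
```python
from h import *
s=arm.read_state();print(s['contact_force'].round(1));cad();goal(5.3,24,0.23)
```

```text
[ 0.1  1.  -0.9]
caddy x -6.7 y 0.1 z 26.3 tilt 0.232 heading 79.28
off [-0.244 -0.001 -0.01 ] turn [-0.002 -0.015 -0.001]
```

Call:
apply_moves:
  gripper: [0.4, 0.4, 0.4, 0.4, 0.4]
  offset:
    - [-0.08, 0, -0.01]
    - [-0.08, 0, 0]
    - [-0.08, 0, 0]
    - [0, 0, 0]
    - [0, 0, 0]
  turn:
    - [0, 0, 0]
    - [0, 0, 0]
    - [0, 0, 0]
    - [0, 0, 0]
    - [0, 0, 0]

```text
t: 46.52
tool_pos: [558.6, -39.9, 25.1]
orientation: [-0.272, -2.899, -0.031]
contact_force: [0.3, -0.1, -2.3]
width: 0.529
grip_force: 55.0
```

Run:
```python
from h import *
s=arm.read_state();print(s['contact_force'].round(1));cad();goal(6.3,20.9,0.15);goal(7.2,18.4,.07);goal(7.7,16.2,0)
```

```text
[ 0.3 -0.1 -2.3]
caddy x 5.7 y 0.2 z 25.1 tilt 0.230 heading 79.28
off [-0.031 -0.003  0.08 ] turn [-0.    -0.576 -0.001]
off [-0.06  -0.003  0.124] turn [-0.000e+00 -1.149e+00 -1.000e-03]
off [-0.079 -0.003  0.165] turn [-0.00e+00 -1.65e+00 -1.00e-03]
```

Call:
apply_moves:
  gripper: [0.4, 0.4, 0.4, 0.4]
  offset:
    - [-0.01, 0, 0.04]
    - [-0.02, 0, 0.04]
    - [0, 0, 0]
    - [0, 0, 0]
  turn:
    - [0, -0.29, 0]
    - [0, -0.29, 0]
    - [0, 0, 0]
    - [0, 0, 0]

```text
t: 47.02
tool_pos: [559.4, -40.0, 21.1]
orientation: [-0.28, -2.979, -0.021]
contact_force: [-0.1, 0.3, -0.5]
width: 0.53
grip_force: 55.0
```

Run:
```python
from h import *
s=arm.read_state();print(s['contact_force'].round(1),s['torque'].round(2));cad();goal(7.2,18.4,.07);goal(7.7,16.2,0)
```

```text
[-0.1  0.3 -0.5] [ 0.01 -0.19 -0.01]
caddy x 6.5 y 0.2 z 21.1 tilt 0.150 heading 79.28
off [-0.021 -0.003  0.051] turn [-0.    -0.573 -0.001]
off [-0.037 -0.003  0.093] turn [-0.000e+00 -1.074e+00 -1.000e-03]
```

Call:
apply_moves:
  gripper: [0.4, 0.4, 0.4, 0.4]
  offset:
    - [-0.01, 0, 0.02]
    - [-0.01, 0, 0.02]
    - [0, 0, 0.01]
    - [0, 0, 0]
  turn:
    - [0, -0.29, 0]
    - [0, -0.28, 0]
    - [0, 0, 0]
    - [0, 0, 0]

```text
t: 47.52
tool_pos: [560.2, -40.3, 18.3]
orientation: [-0.287, -3.058, -0.01]
contact_force: [0.0, -0.1, -0.6]
width: 0.531
grip_force: 55.0
```

Run:
```python
from h import *
s=arm.read_state();print(s['contact_force'].round(1),s['torque'].round(2));cad();goal(7.7,16.2,0)
```

```text
[ 0.  -0.1 -0.6] [-0.03 -0.11 -0.02]
caddy x 7.4 y 0.1 z 18.3 tilt 0.071 heading 79.27
off [-0.01  -0.002  0.042] turn [-0.001 -0.506 -0.002]
```

Call:
apply_moves:
  gripper: [0.4, 0.4, 0.4, 0.4]
  offset:
    - [-0.01, 0, 0.02]
    - [0, 0, 0.02]
    - [0, 0, 0]
    - [0, 0, 0]
  turn:
    - [0, -0.25, 0]
    - [0, -0.26, 0]
    - [0, 0, 0]
    - [0, 0, 0]

```text
t: 48.02
tool_pos: [560.6, -40.3, 16.3]
orientation: [0.294, 3.127, -0.0]
contact_force: [0.9, -0.0, -1.8]
width: 0.529
grip_force: 55.0
```

Run:
```python
from h import *
s=arm.read_state();print(s['contact_force'].round(1),s['torque'].round(2));cad()
c,im,P,hsv=cloud("wrist","w21")
u=np.array([np.cos(YAW),np.sin(YAW)]);v=np.array([-u[1],u[0]]);X=(P[...,:2]-O)@u;Y=(P[...,:2]-O)@v;Z=P[...,2]
k=(abs(Y)<15)&(Z>0)&(Z<60)
for lo in range(-52,40,6):
    q=k&(X>=lo)&(X<lo+6)
    if q.sum()>3: print(lo,q.sum(),np.percentile(Z[q],[5,50,95]).round(1))
```

```text
[ 0.9 -0.  -1.8] [ 0.01 -0.02 -0.04]
caddy x 7.8 y 0.2 z 16.3 tilt -0.001 heading 79.27
-52 417 [ 7.5 17.2 19. ]
-46 537 [ 7.9 19.  23. ]
-40 667 [10.8 22.6 34.7]
-34 497 [33.9 34.8 35.9]
-28 471 [33.8 34.8 35.8]
-22 459 [33.9 34.8 35.8]
-16 444 [33.8 34.8 35.7]
-10 432 [33.9 34.8 35.8]
-4 416 [33.8 34.8 35.8]
2 409 [33.9 34.8 35.8]
8 390 [33.9 34.9 35.9]
14 392 [33.9 34.8 35.8]
20 375 [34.  34.9 35.7]
26 715 [34.1 35.8 48.9]
32 657 [31.3 47.8 49. ]
38 75 [47.  48.  48.7]
```

The pile is flat and in place; I'll lower slightly and release it.

Call:
apply_moves:
  gripper: [0.4, 0.4, 0.72, 0.72, 0.72]
  offset:
    - [0, 0, 0.01]
    - [0, 0, 0]
    - [0, 0, 0]
    - [0, 0, 0]
    - [0, 0, 0]
  turn:
    - [0, 0, 0]
    - [0, 0, 0]
    - [0, 0, 0]
    - [0, 0, 0]
    - [0, 0, 0]

```text
t: 48.7
tool_pos: [560.3, -40.2, 15.8]
orientation: [0.293, 3.127, -0.0]
contact_force: [-0.4, 0.3, -0.5]
width: 0.715
grip_force: 0.0
```

Call:
apply_moves:
  gripper: [0.72, 0.72, 0.72, 0.72, 0.72]
  offset:
    - [0, 0, -0.2]
    - [0, 0, -0.8]
    - [0, 0, -0.8]
    - [0, 0, -0.8]
    - [0, 0, -0.8]
  turn:
    - [0, 0, 0]
    - [0, 0, 0]
    - [0, 0, 0]
    - [0, 0, 0]
    - [0, 0, 0]

```text
t: 49.32
tool_pos: [559.9, -40.2, 187.9]
orientation: [0.293, 3.126, -0.0]
contact_force: [-0.0, 0.2, -0.1]
width: 0.72
grip_force: 0.0
```

Run:
```python
from h import *
cad();s=arm.read_state()
c,im,P,hsv=cloud("wrist","w22")
u=np.array([np.cos(YAW),np.sin(YAW)]);v=np.array([-u[1],u[0]]);X=(P[...,:2]-O)@u;Y=(P[...,:2]-O)@v;Z=P[...,2]
k=(Z>31)&(Z<39)&(abs(X)<50)&(abs(Y)<26.5);print("pile",np.percentile(X[k],[1,99]),np.percentile(Y[k],[1,99]),np.median(Z[k]),np.polyfit(X[k],Z[k],1))
print(arm.read_state()['tool_pos'])
c,im,P,hsv=cloud("scene","s2")
o=orange(hsv)&(P[...,2]>-5)&(P[...,2]<20)&near(P,487,-229,150)
rect(P,o,"tab scene")
c,im,P,hsv=cloud("top","t2")
o=orange(hsv)&(P[...,2]>2)&(P[...,2]<20)&near(P,487,-229,150);rect(P,o,"tab top")
plan([487,-280,200],down_yaw=-0.187)
```

```text
caddy x 7.1 y 0.1 z 187.9 tilt -0.002 heading 79.28
pile [-34.74288264  33.28465349] [-23.83475303  24.93160399] 34.35571830624281 [5.59407702e-03 3.43317241e+01]
[562.02466875 -40.3559715  193.03478803]
tab scene 191 c [ 407.  -280.6] size [124.4 170.8] long axis deg -32.6 z [-1.4 11.6 18.1]
tab top 57 c [ 517.4 -273.6] size [ 82.7 256.5] long axis deg 33.4 z [ 3.2 10.7 18.1]
off [ 0.561 -4.988 -0.242] turn [ 0.034  0.026 11.249]
```

The pile is flat in the caddy: top at z 34.4, slope 0.006, far edge under the lip. Next is the rod.

Call:
apply_moves:
  gripper: [0.5, 0.5, 0.5, 0.5, 0.5]
  offset:
    - [0.14, -0.74, 0]
    - [0.14, -0.74, 0]
    - [0.14, -0.74, 0]
    - [0.14, -0.74, 0]
    - [0.14, -0.74, 0]
  turn:
    - [0, 0, 0]
    - [0, 0, 0]
    - [0, 0, 0]
    - [0, 0, 0]
    - [0, 0, 0]

```text
t: 50.1
tool_pos: [490.2, -216.3, 185.0]
orientation: [0.293, 3.128, 0.0]
contact_force: [0.7, -1.0, 0.1]
width: 0.501
grip_force: 0.0
```

Call:
apply_moves:
  gripper: [0.5, 0.5, 0.5, 0.5, 0.5]
  offset:
    - [0.14, -0.74, 0]
    - [0, 0, 0]
    - [0, 0, 0]
    - [0, 0, 0]
    - [0, 0, 0]
  turn:
    - [0, 0, 0]
    - [0, 0, 0.94]
    - [0, 0, 0.94]
    - [0, 0, 0.94]
    - [0, 0, 0.94]

```text
t: 50.72
tool_pos: [477.0, -250.3, 185.0]
orientation: [1.102, 2.942, 0.0]
contact_force: [0.4, -0.6, -0.0]
width: 0.499
grip_force: 0.0
```

Call:
apply_moves:
  gripper: [0.5, 0.5, 0.5, 0.5, 0.5]
  offset:
    - [0, 0, 0]
    - [0, 0, 0]
    - [0, 0, 0]
    - [0, 0, 0]
    - [0, 0, 0]
  turn:
    - [0, 0, 0.94]
    - [0, 0, 0.94]
    - [0, 0, 0.94]
    - [0, 0, 0.94]
    - [0, 0, 0.94]

```text
t: 51.35
tool_pos: [477.0, -250.3, 185.0]
orientation: [1.991, 2.43, 0.0]
contact_force: [-0.1, 0.0, -0.1]
width: 0.503
grip_force: 0.0
```

Call:
apply_moves:
  gripper: [0.5, 0.5, 0.5, 0.5, 0.5]
  offset:
    - [0, 0, 0]
    - [0, 0, 0]
    - [0, 0, 0]
    - [0, 0, 0]
    - [0, 0, 0]
  turn:
    - [0, 0, 0.94]
    - [0, 0, 0.94]
    - [0, 0, 0.91]
    - [0, 0, 0]
    - [0, 0, 0]

```text
t: 51.98
tool_pos: [477.3, -250.4, 185.4]
orientation: [2.416, 2.007, 0.001]
contact_force: [-0.4, -0.1, 0.1]
width: 0.501
grip_force: 0.0
```

Run:
```python
from h import *
s=arm.read_state();print(s['tool_pos'],s['joints'].round(2))
c,im,P,hsv=cloud("wrist","w23")
o=orange(hsv)&(P[...,2]>3.5)&(P[...,2]<13)&near(P,487,-220,120)
n,l,st,ce=cv2.connectedComponentsWithStats(o.astype(np.uint8))
for i in range(1,n):
    if st[i,4]>60: print(st[i]);rect(P,l==i,"tab")
sh=(P[...,2]>2)&(P[...,2]<12)&near(P,500,-150,90)&(hsv[...,1]<60);rect(P,sh,"shaft")
```

```text
[ 477.25982741 -250.38382568  185.38076461] [ 0.06  0.3   0.45  1.86 -0.15  1.01  0.38]
[335 189  15  27 336]
tab 336 c [ 497.1 -281.9] size [17.7 35.5] long axis deg 75.0 z [5.8 7.  8.1]
[284 226  16  16  64]
tab 64 c [ 423.6 -312.3] size [ 6.6 28.7] long axis deg -58.3 z [ 5.8 10.  12.5]
shaft 959 c [ 473.7 -140.2] size [123.4 174.3] long axis deg 74.8 z [2.7 5.5 8.3]
```

The rod was knocked: its tab is now at (497.1,-281.9) with heading 75°.

Run:
```python
from h import *
z=np.load("w23.npz",allow_pickle=True);c=z['c'].item();im,d=z['im'],z['d'];hsv=cv2.cvtColor(im,cv2.COLOR_RGB2HSV)
o,dr=ray(c,np.stack(np.meshgrid(np.arange(640),np.arange(400)),-1).reshape(-1,2));P=(o+dr*d.reshape(-1,1)).reshape(400,640,3);P[d<=0]=1e5
a=np.radians(75);w=np.array([np.cos(a),np.sin(a)]);n=np.array([-w[1],w[0]]);D=P[...,:2]-[497.1,-281.9];A=D@w;B=D@n
k=(A>22)&(A<135)&(abs(B)<14)&(P[...,2]>3)&(P[...,2]<12);print(k.sum(),np.percentile(A[k],[1,99]),np.polyfit(A[k],B[k],1))
plan([497.1,-281.9,100],down_yaw=np.radians(-15))
```

```text
648 [ 23.23483544 127.16361942] [0.01962621 0.11879313]
off [-0.546  0.503  1.71 ] turn [ 0.007 -0.     0.553]
```

Call:
apply_moves:
  gripper: [0.4, 0.4, 0.4, 0.4, 0.4]
  offset:
    - [-0.27, 0.25, 0.57]
    - [-0.27, 0.25, 0.57]
    - [0, 0, 0.57]
    - [0, 0, 0.6]
    - [0, 0, 0]
  turn:
    - [0, 0, 0]
    - [0, 0, 0]
    - [0, 0, 0.42]
    - [0, 0, 0]
    - [0, 0, 0]
  squeeze: 55

```text
t: 52.65
tool_pos: [496.0, -281.3, 68.7]
orientation: [-2.474, -1.933, 0.001]
contact_force: [0.0, 0.0, 1.2]
width: 0.4
grip_force: 0.0
```

Run:
```python
from h import *
print(arm.read_state()['tool_pos'])
c,im,P,hsv=cloud("wrist","w24")
o=orange(hsv)&(P[...,2]>3.5)&(P[...,2]<13)&near(P,497,-282,50);rect(P,o,"tab")
plan([497.3,-281.9,1.5],down_yaw=np.radians(-13.9))
```

```text
[ 495.97265325 -281.2513711    68.65185548]
tab 736 c [ 496.8 -281.5] size [17.7 35.6] long axis deg 76.4 z [5.4 7.  8.1]
off [-1.000e-03  1.000e-02  1.374e+00] turn [ 0.001 -0.001 -0.016]
```

Call:
apply_moves:
  gripper: [0.4, 0.4, 0.4, 0.4, 0]
  offset:
    - [0, 0.01, 0.6]
    - [0, 0, 0.5]
    - [0, 0, 0.24]
    - [0, 0, 0]
    - [0, 0, 0]
  turn:
    - [0, 0, 0]
    - [0, 0, 0]
    - [0, 0, 0]
    - [0, 0, 0]
    - [0, 0, 0]

```text
t: 53.32
tool_pos: [498.4, -282.2, 4.5]
orientation: [2.475, 1.931, 0.003]
contact_force: [-0.0, 0.6, 0.4]
width: 0.328
grip_force: 0.0
```

Call:
apply_moves:
  gripper: [0, 0, 0, 0, 0]
  offset:
    - [0, 0, 0]
    - [0, 0, 0]
    - [0, 0, 0]
    - [0, 0, 0]
    - [0, 0, 0]
  turn:
    - [0, 0, 0]
    - [0, 0, 0]
    - [0, 0, 0]
    - [0, 0, 0]
    - [0, 0, 0]

```text
t: 53.95
tool_pos: [498.2, -282.0, 4.0]
orientation: [2.475, 1.931, 0.002]
contact_force: [-0.6, 1.2, 7.8]
width: 0.177
grip_force: 55.0
```

Call:
apply_moves:
  gripper: [0, 0, 0, 0, 0]
  offset:
    - [0, 0, -0.1]
    - [0, 0, -0.4]
    - [0, 0, -0.5]
    - [0, 0, 0]
    - [0, 0, 0]
  turn:
    - [0, 0, 0]
    - [0, 0, 0]
    - [0, 0, 0]
    - [0, 0, 0]
    - [0, 0, 0]

```text
t: 54.58
tool_pos: [497.7, -281.7, 53.4]
orientation: [2.476, 1.932, 0.002]
contact_force: [-1.1, -0.2, -1.2]
width: 0.173
grip_force: 55.0
```

```bash
cat >> h.py <<'E'
def rodfit(f=None):
    """rod in caddy frame: axis line relative to TCP"""
    cad();c,im,P,hsv=cloud("wrist",f);p,R=pose()
    L=R.inv().apply((P-p).reshape(-1,3)).reshape(P.shape)  # tool frame
    k=(L[...,0]>25)&(L[...,0]<140)&(abs(L[...,1])<16)&(abs(L[...,2])<25)
    Q=L[k];t=L[(L[...,0]>-5)&(L[...,0]<18)&(abs(L[...,1])<7)&(abs(L[...,2])<25)]
    print(len(Q),"x max",np.percentile(Q[:,0],[0.5,99.5]).round(1),"y(x)",np.polyfit(Q[:,0],Q[:,1],1).round(4),"ztop(x) core",np.polyfit(Q[abs(Q[:,1]-np.median(Q[:,1]))<2.5][:,0],Q[abs(Q[:,1]-np.median(Q[:,1]))<2.5][:,2],1).round(4),"tab z",np.median(t[:,2]).round(1) if len(t) else None)
E
python3 - <<'E'
from h import *
s=arm.read_state();print(s['tool_pos'],s['width'],s['contact_force'].round(1))
rodfit("w25")
E
```

```text
[ 497.66376126 -281.68177473   53.42240828] 0.1731479964546668 [-1.1 -0.2 -1.2]
caddy x -9.2 y -248.7 z 53.4 tilt -0.002 heading -14.07
2691 x max [ 25.6 127. ] y(x) [-0.0026 -0.9767] ztop(x) core [ 0.0138 -3.483 ] tab z -3.3
```

```bash
cat >> h.py <<'E'
def rgoal(xc,yc,z):
    u=np.array([np.cos(YAW),np.sin(YAW)]);v=np.array([-u[1],u[0]]);return plan([*(O+xc*u+yc*v),z],down_yaw=YAW)
E
python3 - <<'E'
from h import *
rgoal(-31.5,-185,56);rgoal(-31.5,-178,46.2)
E
```

```text
off [ 1.245 -0.517 -0.06 ] turn [ 0.007 -0.001 -0.42 ]
off [ 1.385 -0.526  0.136] turn [ 0.007 -0.001 -0.42 ]
```

Call:
apply_moves:
  gripper: [0, 0, 0, 0, 0]
  offset:
    - [0.41, -0.17, 0]
    - [0.41, -0.17, 0]
    - [0.42, -0.17, 0]
    - [0, 0, 0]
    - [0, 0, 0]
  turn:
    - [0, 0, 0]
    - [0, 0, 0]
    - [0, 0, 0]
    - [0, 0, -0.42]
    - [0, 0, 0]

```text
t: 55.25
tool_pos: [487.7, -214.4, 52.9]
orientation: [2.418, 2.005, 0.001]
contact_force: [-0.2, 0.2, -1.5]
width: 0.174
grip_force: 55.0
```

Run:
```python
from h import *
rodfit("w26")
z=np.load("w26.npz",allow_pickle=True);c=z['c'].item();d=z['d']
o,dr=ray(c,np.stack(np.meshgrid(np.arange(640),np.arange(400)),-1).reshape(-1,2));P=o+dr*d.reshape(-1,1);P=P[d.reshape(-1)>0]
u=np.array([np.cos(YAW),np.sin(YAW)]);v=np.array([-u[1],u[0]]);X=(P[:,:2]-O)@u;Y=(P[:,:2]-O)@v;Z=P[:,2]
for n,k in(("lugR",(Z>54.5)&(Z<60)&(X>-60)&(X<-5)&(Y<-24)&(Y>-40)),("lugL",(Z>54.5)&(Z<60)&(X>-60)&(X<-5)&(Y>22)&(Y<40)),("lip",(Z>45.5)&(Z<51)&(X>15)&(X<55)&(abs(Y)<45)),("rod",(Z>45)&(Z<60)&(abs(X+32)<12)&(Y<-58)&(Y>-150))):
    if k.sum()>8: print(n,k.sum(),np.percentile(X[k],[1,50,99]).round(1),np.percentile(Y[k],[1,50,99]).round(1),np.median(Z[k]).round(1))
rgoal(-31.5,-178,46.2)
```

```text
caddy x -31.4 y -184.5 z 52.9 tilt -0.001 heading -10.68
2714 x max [ 25.6 127.6] y(x) [-0.0037 -1.288 ] ztop(x) core [ 0.0133 -3.0654] tab z -2.9
rod 2470 [-37.6 -32.7 -28. ] [-148.8  -99.   -59.2] 54.4
off [ 0.139 -0.004  0.135] turn [ 0.006 -0.001 -0.007]
```

Call:
apply_moves:
  gripper: [0, 0, 0, 0, 0]
  offset:
    - [0.1, 0.01, 0.12]
    - [0.1, 0, 0]
    - [0.2, 0, 0]
    - [0.2, 0, 0]
    - [0, 0, 0]
  turn:
    - [0, 0, 0]
    - [0, 0, 0]
    - [0, 0, 0]
    - [0, 0, 0]
    - [0, 0, 0]

```text
t: 55.92
tool_pos: [494.5, -185.0, 47.3]
orientation: [2.417, 2.005, 0.002]
contact_force: [-0.1, 0.4, -1.1]
width: 0.172
grip_force: 55.0
```

Run:
```python
from h import *
s=arm.read_state();print(s['contact_force'].round(1),s['torque'].round(2))
rodfit("w27");rgoal(-31.0,-110,47)
```

```text
[-0.1  0.4 -1.1] [-0.07  0.05 -0.01]
caddy x -30.3 y -154.3 z 47.3 tilt -0.001 heading -10.64
4010 x max [ 25.9 139.6] y(x) [ 0.0289 -3.3681] ztop(x) core [ 0.0355 -4.626 ] tab z -2.9
off [ 0.9   -0.013  0.006] turn [0.011 0.    0.005]
```

View pics/w27.png

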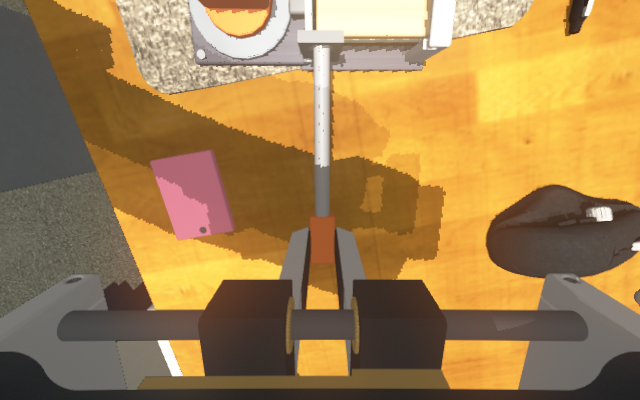

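The rod tip has entered the right lug at (321,38), centred, with no contact force. I'll continue pushing.

Call:
apply_moves:
  gripper: [0, 0, 0, 0, 0]
  offset:
    - [0.22, -0.01, 0]
    - [0.22, 0, 0]
    - [0.22, 0, 0]
    - [0.22, 0, 0]
    - [0, 0, 0]
  turn:
    - [0, 0, 0]
    - [0, 0, 0]
    - [0, 0, 0]
    - [0, 0, 0]
    - [0, 0, 0]

```text
t: 56.6
tool_pos: [502.1, -141.8, 47.2]
orientation: [2.417, 2.005, 0.002]
contact_force: [-0.1, 0.3, -0.3]
width: 0.175
grip_force: 55.0
```

Run:
```python
from h import *
s=arm.read_state();print(s['contact_force'].round(1),s['torque'].round(2))
cad();rgoal(-31.0,-52,47)
```

```text
[-0.1  0.3 -0.3] [-0.08  0.06 -0.04]
caddy x -30.8 y -110.4 z 47.2 tilt -0.001 heading -10.64
off [ 1.168e+00 -1.000e-03  4.000e-03] turn [ 0.01  -0.001  0.01 ]
```

Call:
apply_moves:
  gripper: [0, 0, 0, 0]
  offset:
    - [0.15, 0, 0]
    - [0.15, 0, 0]
    - [0.15, 0, 0]
    - [0, 0, 0]
  turn:
    - [0, 0, 0]
    - [0, 0, 0]
    - [0, 0, 0]
    - [0, 0, 0]

```text
t: 57.1
tool_pos: [506.2, -120.0, 47.2]
orientation: [2.418, 2.005, 0.001]
contact_force: [1.0, -0.6, -1.1]
width: 0.172
grip_force: 55.0
```

Run:
```python
from h import *
s=arm.read_state();print(s['contact_force'].round(1),s['torque'].round(2))
cad();rodfit("w28");rgoal(-31.0,-52,47)
```

```text
[ 1.  -0.6 -1.1] [-0.11  0.13  0.  ]
caddy x -30.9 y -88.3 z 47.2 tilt -0.001 heading -10.67
caddy x -30.9 y -88.3 z 47.2 tilt -0.001 heading -10.67
5485 x max [ 26.3 127. ] y(x) [0.0139 0.1183] ztop(x) core [-0.0072 -2.2224] tab z -2.9
off [ 0.735 -0.002  0.004] turn [0.01  0.001 0.003]
```

The tip is through the left lug. I'll push home.

Call:
apply_moves:
  gripper: [0, 0, 0, 0, 0]
  offset:
    - [0.2, 0, 0]
    - [0.2, 0, 0]
    - [0.2, 0, 0]
    - [0.06, 0, 0]
    - [0, 0, 0]
  turn:
    - [0, 0, 0]
    - [0, 0, 0]
    - [0, 0, 0]
    - [0, 0, 0]
    - [0, 0, 0]

```text
t: 57.78
tool_pos: [512.2, -88.1, 47.2]
orientation: [2.418, 2.004, 0.001]
contact_force: [0.2, -0.1, -0.8]
width: 0.174
grip_force: 55.0
```

Call:
apply_moves:
  gripper: [0, 0, 0, 0]
  offset:
    - [0.04, 0, 0]
    - [0.03, 0, 0]
    - [0.03, 0, 0]
    - [0, 0, 0]
  turn:
    - [0, 0, 0]
    - [0, 0, 0]
    - [0, 0, 0]
    - [0, 0, 0]

```text
t: 58.28
tool_pos: [512.9, -84.0, 47.2]
orientation: [2.419, 2.003, 0.001]
contact_force: [-1.0, -4.6, 0.1]
width: 0.173
grip_force: 55.0
```

Run:
```python
from h import *
s=arm.read_state();print(s['contact_force'].round(1),s['torque'].round(2))
cad()
```

```text
[-1.  -4.6  0.1] [-1.13  0.28 -0.04]
caddy x -30.9 y -51.6 z 47.2 tilt -0.001 heading -10.75
```

Call:
apply_moves:
  gripper: [0, 0, 0, 0.35, 0.35]
  offset:
    - [0.02, 0, 0]
    - [0, 0, 0.04]
    - [0, 0, 0]
    - [0, 0, 0]
    - [0, 0, 0]
  turn:
    - [0, 0, 0]
    - [0, 0, 0]
    - [0, 0, 0]
    - [0, 0, 0]
    - [0, 0, 0]

```text
t: 58.9
tool_pos: [513.4, -82.0, 45.2]
orientation: [2.418, 2.004, 0.002]
contact_force: [0.7, -1.1, 0.1]
width: 0.335
grip_force: 0.0
```

Call:
apply_moves:
  gripper: [0.4, 0.4, 0.4, 0.4, 0.4]
  offset:
    - [0, 0, 0]
    - [0, 0, -0.6]
    - [0, 0, -0.8]
    - [0, 0, -0.7]
    - [0, 0, 0]
  turn:
    - [0, 0, 0]
    - [0, 0, 0]
    - [0, 0, 0]
    - [0, 0, 0]
    - [0, 0, 0]

```text
t: 59.52
tool_pos: [514.4, -82.2, 152.4]
orientation: [2.416, 2.002, 0.007]
contact_force: [-0.7, -1.7, -0.6]
width: 0.399
grip_force: 0.0
```

Run:
```python
from h import *
print(arm.read_state()['tool_pos']);cad()
c,im,P,hsv=cloud("wrist","w29")
u=np.array([np.cos(YAW),np.sin(YAW)]);v=np.array([-u[1],u[0]]);X=(P[...,:2]-O)@u;Y=(P[...,:2]-O)@v;Z=P[...,2]
k=orange(hsv)&(Z>40)&(Z<52)&(abs(X+32)<25)&(Y<-20)&(Y>-90);print("tab",k.sum(),np.percentile(X[k],[1,99]),np.percentile(Y[k],[1,99]),np.median(Z[k]))
k=(Z>38)&(Z<52)&(abs(X+32)<14)&(Y>36)&(Y<100);print("shaft tip",k.sum(),np.percentile(X[k],[1,99]),np.percentile(Y[k],[1,99]),np.median(Z[k]))
k=orange(hsv)&(Z>47)&(Z<58)&near(P,469.5,-22.8,35);rect(P,k,"bar")
k=(Z>31)&(Z<39)&(X>-15)&(X<50)&(abs(Y)<26.5);print("pile",np.percentile(Y[k],[1,99]),np.median(Z[k]),np.polyfit(X[k],Z[k],1),np.polyfit(Y[k],Z[k],1))
plan([469.5,-22.8,130],down_yaw=np.radians(79.3))
```

```text
[514.43360692 -82.2211508  152.40550752]
caddy x -29.8 y -49.6 z 152.4 tilt -0.005 heading -10.70
tab 492 [-41.16499572 -23.92085526] [-69.0156584  -36.81913938] 46.61363139621133
shaft tip 473 [-37.24827484 -27.40998733] [36.39581209 75.09900791] 45.69974198030053
bar 217 c [469.6 -23.6] size [13.  40.9] long axis deg -10.9 z [49.7 51.4 52.9]
pile [-24.15797848  23.80222435] 34.35620875836332 [5.92797381e-04 3.43509854e+01] [-1.07891666e-03  3.43565312e+01]
off [ 1.    -1.088  0.414] turn [  0.021   0.014 -11.249]
```

The rod is home: its tip is at caddy y ~75.5 and the tab at -69. Next is the knob.

Call:
apply_moves:
  gripper: [0.35, 0.35, 0.35, 0.35, 0.35]
  offset:
    - [0.5, -0.54, 0]
    - [0.5, -0.54, 0]
    - [0, 0, 0]
    - [0, 0, 0]
    - [0, 0, 0]
  turn:
    - [0, 0, 0]
    - [0, 0, 0]
    - [0, 0, -0.94]
    - [0, 0, -0.94]
    - [0, 0, -0.94]
  squeeze: 35

```text
t: 60.2
tool_pos: [468.7, -22.9, 149.0]
orientation: [-1.975, -2.443, 0.001]
contact_force: [0.2, 1.0, -0.4]
width: 0.352
grip_force: 0.0
```

Call:
apply_moves:
  gripper: [0.35, 0.35, 0.35, 0.35, 0.35]
  offset:
    - [0, 0, 0]
    - [0, 0, 0]
    - [0, 0, 0]
    - [0, 0, 0]
    - [0, 0, 0]
  turn:
    - [0, 0, -0.94]
    - [0, 0, -0.94]
    - [0, 0, -0.94]
    - [0, 0, -0.94]
    - [0, 0, -0.94]

```text
t: 60.82
tool_pos: [468.7, -23.0, 148.9]
orientation: [-1.082, -2.949, 0.001]
contact_force: [0.3, -0.6, 0.1]
width: 0.35
grip_force: 0.0
```

Call:
apply_moves:
  gripper: [0.35, 0.35, 0.35, 0.35, 0.35]
  offset:
    - [0, 0, 0]
    - [0, 0, 0]
    - [0, 0, 0]
    - [0, 0, 0]
    - [0, 0, 0]
  turn:
    - [0, 0, -0.94]
    - [0, 0, -0.94]
    - [0, 0, -0.94]
    - [0, 0, -0.91]
    - [0, 0, 0]

```text
t: 61.45
tool_pos: [468.8, -23.1, 149.2]
orientation: [-0.294, -3.128, 0.0]
contact_force: [0.0, -0.9, 0.3]
width: 0.348
grip_force: 0.0
```

Run:
```python
from h import *
s=arm.read_state();print(s['tool_pos'],s['joints'].round(2))
plan([469.4,-22.8,28],down_yaw=np.radians(79.2))
```

```text
[468.79856526 -23.10987511 149.15196524] [-0.19  0.21  0.19  2.05 -0.05  0.88  1.42]
off [-0.011  0.009  2.423] turn [-0.002 -0.002  0.005]
```

Call:
apply_moves:
  gripper: [0.35, 0.35, 0.35, 0.35, 0.35]
  offset:
    - [-0.01, 0.01, 0.7]
    - [0, 0, 0.7]
    - [0, 0, 0.6]
    - [0, 0, 0.42]
    - [0, 0, 0]
  turn:
    - [0, 0, 0]
    - [0, 0, 0]
    - [0, 0, 0]
    - [0, 0, 0]
    - [0, 0, 0]

```text
t: 62.08
tool_pos: [468.8, -22.9, 27.7]
orientation: [-0.298, -3.126, 0.001]
contact_force: [0.5, -0.6, 0.5]
width: 0.348
grip_force: 0.0
```

Call:
apply_moves:
  gripper: [0, 0, 0, 0, 0]
  offset:
    - [0, 0, 0]
    - [0, 0, 0]
    - [0, 0, 0]
    - [0, 0, 0]
    - [0, 0, 0]
  turn:
    - [0, 0, 0]
    - [0, 0, 0]
    - [0, 0, 0]
    - [0, 0, 0]
    - [0, 0, 0]

```text
t: 62.7
tool_pos: [470.5, -23.4, 29.9]
orientation: [0.295, 3.125, -0.001]
contact_force: [-2.0, -6.0, 8.4]
width: 0.146
grip_force: 35.0
```

Call:
apply_moves:
  gripper: [0, 0, 0, 0, 0]
  offset:
    - [0, 0, 0]
    - [0, 0, 0]
    - [0, 0, 0]
    - [0, 0, 0]
    - [0, 0, 0]
  turn:
    - [0, 0, 0.95]
    - [0, 0, 0.95]
    - [0, 0, 0.95]
    - [0, 0, 0.95]
    - [0, 0, 0.95]

```text
t: 63.32
tool_pos: [470.4, -23.7, 29.9]
orientation: [1.303, 2.856, 0.0]
contact_force: [-3.2, -7.4, 8.9]
width: 0.148
grip_force: 35.0
```

Call:
apply_moves:
  gripper: [0, 0, 0, 0, 0]
  offset:
    - [0, 0, 0]
    - [0, 0, 0]
    - [0, 0, 0]
    - [0, 0, 0]
    - [0, 0, 0]
  turn:
    - [0, 0, 0.95]
    - [0, 0, 0.95]
    - [0, 0, 0.95]
    - [0, 0, 0.95]
    - [0, 0, 0.2]

```text
t: 63.95
tool_pos: [470.2, -23.8, 29.9]
orientation: [2.038, 2.388, 0.001]
contact_force: [-5.1, -7.8, 13.5]
width: 0.147
grip_force: 35.0
```

Call:
apply_moves:
  gripper: [0, 0.35, 0.35, 0.35, 0.35]
  offset:
    - [0, 0, 0]
    - [0, 0, 0]
    - [0, 0, 0]
    - [0, 0, -0.6]
    - [0, 0, -0.8]
  turn:
    - [0, 0, 0]
    - [0, 0, 0]
    - [0, 0, 0]
    - [0, 0, 0]
    - [0, 0, 0]

```text
t: 64.58
tool_pos: [469.5, -22.7, 99.6]
orientation: [2.034, 2.394, -0.001]
contact_force: [1.1, 1.0, 0.4]
width: 0.349
grip_force: 0.0
```

Call:
apply_moves:
  gripper: [0.35, 0.35, 0.35, 0.35]
  offset:
    - [0, 0, -0.8]
    - [0, 0, -0.8]
    - [0, 0, 0]
    - [0, 0, 0]
  turn:
    - [0, 0, 0]
    - [0, 0, 0]
    - [0, 0, 0]
    - [0, 0, 0]

```text
t: 65.08
tool_pos: [469.6, -22.4, 178.7]
orientation: [2.033, 2.394, 0.001]
contact_force: [-0.7, 1.1, -0.6]
width: 0.354
grip_force: 0.0
```

Run:
```python
from h import *
c,im,P,hsv=cloud("wrist","w30")
u=np.array([np.cos(YAW),np.sin(YAW)]);v=np.array([-u[1],u[0]]);X=(P[...,:2]-O)@u;Y=(P[...,:2]-O)@v;Z=P[...,2]
k=orange(hsv)&(Z>47)&(Z<58)&near(P,469.5,-22.8,35);rect(P,k,"bar")
k=orange(hsv)&(Z>40)&(Z<52)&(abs(X+32)<25)&(Y<-20)&(Y>-90);print("tab",k.sum(),np.percentile(Y[k],[1,99]))
k=(Z>38)&(Z<52)&(abs(X+32)<14)&(Y>36)&(Y<100);print("tip",np.percentile(Y[k],[1,99]))
k=(Z>31)&(Z<39)&(X>-15)&(X<50)&(abs(Y)<26.5);print("pile",np.percentile(Y[k],[1,99]),np.median(Z[k]))
```

```text
bar 362 c [469.3 -22.8] size [12.6 40.5] long axis deg -80.9 z [50.1 52.  53.3]
tab 144 [-69.43619591 -40.44610625]
tip [36.69576884 75.19752674]
pile [-24.20019296  24.69494482] 34.39239832592318
```

View pics/w30.png

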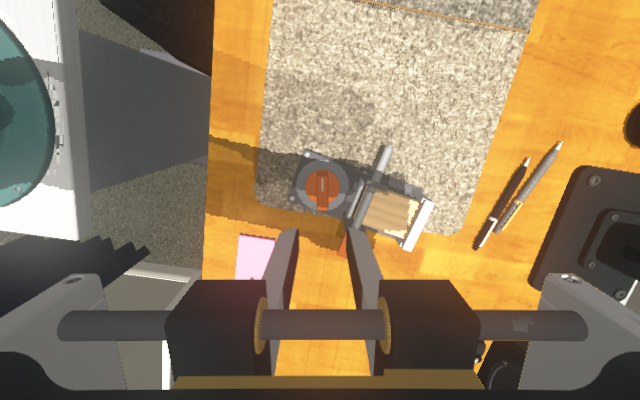

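The knob bar at (322,188) is turned 1.22 rad to locked. The rod runs from (385,150) to its tab (343,245), and the pile is in the pocket at (393,210). I'm handing the job in.

```bash
python3 -c "
from rig import arm
print(arm.finish_job())"
```

```text
the job is handed in; nothing more can be done
None
```

I handed the job in at about 65 s: the three tiles (white, pale, brown) lie flat in the caddy under the lip, the rod is home through both lugs, and the knob is clicked over to locked. The brown tile stayed on the mat on the first lift, so I re-squared and re-lifted the pile. The rod was knocked aside on the desk, and I found it again before inserting it.

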